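Unlock and draw out the prism cradle of the bending jig

TASK

The prism cradle of the bending jig is locked under the bridge by the spring-loaded captive screw with the round black knob. Pull the knob up against its spring until its thread bears on the bush, turn it counter-clockwise under that light pull so that the thread catches, and wind it up to its end stop, so that it stays up when you let go; then draw the cradle by its pull bar all the way out, with the prism still lying in it. Work gently (do not haul on the screw, force it past its stop or tug the cradle against the lock) and leave the caliper, the tin and the marker where they are.

Things in the scene. Friction and masses are not known exactly. Their poses are not given: they have to be found in the camera images.
- jig: Fixed bench jig for bending mortar prisms: grey base plate 262 x 176 x 12 mm with two guide rails and a grey bridge across it (beam 44 x 172 mm, top 114 mm above the bench). Origin on the bench under the middle of the bridge; z up; -x is the front, the way the cradle draws out; y runs along the bridge. Base plate from x = -161 to +101 mm, y = -88 to +88 mm.
- knob_grip (a point): Grip point on the captive screw's upright axis, 139 mm above the bench as found, at x = 0, y = +46 mm of the jig; rises and turns with it. Black ribbed round knob 31 mm across, 30 mm tall (120 to 150 mm above the bench as found), 2.5 mm over the bush's flange; nothing else on the jig is higher than 122 mm. Turning takes 0.08 to 0.15 N m; keep the twist below 0.3 N m; turn slowly and rise with it.
- lock_screw (a joint): Height of the captive screw (m): 0 = down as found, nose 16 mm deep in the cradle's boss; 0.023 = at its end stop. Spring and weight pull it down with 5 N at 0 and 0.18 N more per mm (plus 60 N per m/s). It lifts freely until its thread bears on the bush, at 7 to 14 mm depending on the thread's unseen angle. Let go before the thread has caught, it drops to 0 but keeps its angle.
- thread_bush: Brass bush in the bridge (flange 42 mm wide, top 117.5 mm up; origin on the screw's axis, at bench height). Four-start thread, 1.5 mm play: counter-clockwise from above, pulled against it by 2 to 6 N over the spring, the screw rises 4.5 mm a radian and catches within a quarter turn at 13 to 14 mm (surely caught above 16.5); then friction holds it; end stop 130 degrees on. Strips at 50 N.
- cradle (a joint): How far the cradle is drawn out (m): 0 = home, as found; 0.105 = out at its stop. Slides along the jig's -x with about 2 N of friction (plus 8 N per m/s).
- pull_bar (a point): Middle of the cradle's pull bar, a level round steel bar 10 mm thick and 56 mm long between two legs, lying along the jig's y, 84 mm above the bench; as found 130 mm in front of the jig's origin. Free underneath for 55 mm; pinch it from above with the fingers in front of and behind it. The prism's end stands 50 mm behind it and reaches to 73 mm above the bench.
- cradle_seat (a point): Middle of the cradle's two support rollers, at the height of their tops, 33 mm above the bench: where the middle of the prism's underside lies. Moves with the cradle.
- prism: Grey mortar prism, 40 x 160 x 40 mm, 0.56 kg, lying loose on the cradle's rollers between low tabs (2 to 4 mm of play), its length (own y) along the cradle's travel. Origin at the middle of its underside.
- caliper: Steel vernier caliper, 64 x 220 x 7 mm, lying on the bench beside the jig. Bystander.
- tin: Aluminium sample tin with lid, 59 mm across, 38 mm tall, standing on the bench near the jig. Bystander.
- marker: Black felt marker, 16 mm thick, 131 mm long, lying on the bench beside the jig. Bystander.

How it is judged:
By the outcome, as a careful person would: the job done as asked, in the order asked, and still so for the second after the job is handed in, with the robot touching nothing.
It also fails if it takes over 67 s, if anything falls off the work surface, if the arm or the gripper's body presses on something with over 40 N, if the wrist force passes 120 N, or if a joint passes its speed limit or range.

ROBOT

A 7-joint arm with a two-finger parallel gripper is mounted at the origin on a cart in front of the work surface, level with it; the furniture and walls round the work are solid. World frame = base frame: x ahead of the robot, y to its left, z up, the work surface at z = 0. Lengths are in m, angles in rad, forces in N, time in s.
With the tool pointing down it reaches from about 0.425 to 0.825 m from the base axis. Payload 3.6 kg.
Tool frame: the origin (TCP) lies midway between the tips of the shut fingers; the grasp point (between the pads) lies 19 mm behind it; x points along the fingers, z is the direction in which the jaws open and shut, and the axes are right-handed (so a half turn about x gives the same grasp; the last joint's range is limited). The gripper opens to 85 mm and grips with 20 to 120 N. Pads are 22 mm wide; open, the fingers measure 114 mm over their backs; the gripper's body (76 mm by 85 mm) begins 54 mm behind the grasp point. The pads swing forward as they close: fully open they stand 13 mm farther back than shut.
Start: joints at [1.264, 0.615, -0.013, 1.423, 0.008, 1.103, -0.04], TCP at [0.18, -0.625, 0.231] pointing down, gripper open.
Joint ranges: [-3.12, 3.12], [-0.3, 2.06], [-1.34, 1.32], [0.26, 2.42], [-1.36, 4.5], [0.01, 1.98], [-2.84, 2.84]. Speed limits (rad/s): [2.79, 2.79, 3.14, 3.14, 3.14, 3.14, 3.14].

INTERFACE

Orientations are given as a rotation vector (axis times angle).
In Python, from rig import * gives the robot as it stands. The module is installed in compiled form; this text tells all that it offers.
- The arm moves only by the tool apply_moves, never from a script. Its arguments are lists of equal length, an entry for each row: "linear": the shift along the world's x, y, z in units of 0.02 m (1.0 is 0.02 m), a list of three; "dr": the turn, a rotation vector about the world's x, y, z in units of 60 degrees (1.0 is 60 degrees), a list of three; "fingers": the gripper command: -1 is shut, 1 is fully open, values between are in proportion. In form: {"linear": [[dx, dy, dz], ...], "dr": [[rx, ry, rz], ...], "fingers": [fingers, ...]}. A call has 1 to 12 rows; each row shifts and turns the commanded pose from where the row before left it; what a row does not reach is not made up. A row lasts 1/8 s, in which the tool goes at most 62.5 mm and 10.7 degrees, less where a joint would pass 70% of its speed; a pose out of reach is approached as far as the arm can. A call with a number of a shift or a turn outside -1 to 1 is refused whole. A call with a gripper value outside its range is refused whole. The fingers move at their own pace and stop on an object; "newtons" is the grip in N (left out, the last holds). Time passes only in rows, so rows that do not move let the fingers close. It gives the time, the measured TCP pose, the force and the opening at its end, in the units of the state.
- get_state(): the state, without advancing time (a new reading comes with each control period).
- get_image(name): name is "scene" or "top" or "wrist"; returns (picture, depth): 420x560x3 uint8, red, green, blue; 420x560 float32, m along the optical axis (not along the pixel's ray), 0 where there is no reading.
- calibration(name): a dict with "mtx" (3x3 intrinsics, pixels), "distortion" ([k1, k2, p1, p2, k3] as OpenCV has them; the pictures are not rectified), "pose" (4x4, takes a point from camera to world coordinates); the wrist camera has in their place "hand_eye" (4x4, takes a point from camera to tool coordinates, whose origin is the TCP and whose axes are the tool frame's). Camera axes: x right, y up, looking along -z (the intrinsics and any distortion apply to the point x, -y, -z); pixel columns grow to the right and rows downward; lengths in m; the calibration is good to about 2 mm. A picture is of the moment at which its call begins: read the wrist's pose just before it. calibration takes no time and is no camera call.
- job_done(): hands the job in, once; it reports no verdict.
The state is a dict: "clock": time; "joint_positions": joint angles; "joint_velocities": joint speeds; "joint_efforts": joint torques, N m; "position": TCP position; "eef_rot": TCP orientation; "force": force on the tool from outside, world axes, zero at the start; "torque": the same for the moment, N m; "grip_width": finger opening in m.
Only numpy, scipy, OpenCV 4.12 (cv2) and the standard library are available. Lean on these libraries where they do the work, as an engineer would, in place of code of your own. Each camera call takes 0.05 s, during which the arm holds its last target.

## Working session

There is one attempt and no reset: what is moved stays moved. The work goes in short steps, Python scripts to look and compute and a tool call to move; the robot and the scene stay as the last step left them, time stands still between calls to the robot, and variables do not carry over. Pictures are saved under pics/ and viewed, and the job is handed in when it is done.

Besides the shell and the picture viewer there is one more tool, called after "Emit:" by a JSON object that holds its "op" and its "data". apply_moves: Moves the arm, as the interface text tells. Its arguments: {"type":"object","properties":{"linear":{"type":"array"},"dr":{"type":"array"},"fingers":{"type":"array"},"newtons":{"type":"number"}},"required":["linear","dr","fingers"]}

```bash
mkdir -p pics; ls; cat > h.py <<'E'
from rig import *
import numpy as np, cv2
from scipy.spatial.transform import Rotation as R
def save(name,pic): cv2.imwrite('pics/'+name+'.png',cv2.cvtColor(pic,cv2.COLOR_RGB2BGR))
def px2w(cal,depth,pts,pose=None):
    T=np.array(cal['pose']) if pose is None else pose
    out=[]
    for u,v in pts:
        n=cv2.undistortPoints(np.array([[[u,v]]],float),np.array(cal['mtx']),np.array(cal['distortion']))[0,0]
        d=depth[int(round(v)),int(round(u))]
        out.append((T@np.array([n[0]*d,-n[1]*d,-d,1]))[:3])
    return np.array(out)
def rayz(cal,uv,z,pose=None):
    T=np.array(cal['pose']) if pose is None else pose
    n=cv2.undistortPoints(np.array([[uv]],float),np.array(cal['mtx']),np.array(cal['distortion']))[0,0]
    r=T[:3,:3]@np.array([n[0],-n[1],-1]); o=T[:3,3]
    return o+r*(z-o[2])/r[2]
E
python3 - <<'E'
from h import *
np.set_printoptions(precision=4,suppress=True)
print(get_state())
for n in ['scene','top','wrist']:
    p,d=get_image(n); save(n+'0',p); np.save('pics/'+n+'0.npy',d)
    print(n,calibration(n))
E
```

```text
pics
{'clock': 0.0, 'joint_positions': array([ 1.2635,  0.6159, -0.0126,  1.4249,  0.0081,  1.1034, -0.0404]), 'joint_velocities': array([-0.001 ,  0.0005,  0.001 ,  0.0023,  0.0007, -0.0012, -0.0022]), 'joint_efforts': array([ -0.0002, -46.9214,   0.2596, -17.1034,   0.01  ,   0.0095,
         0.    ]), 'position': array([ 0.1799, -0.6238,  0.2301]), 'eef_rot': array([ 1.0015,  1.3312, -0.9989]), 'force': array([-0.0793, -0.3002,  0.5308]), 'torque': array([ 0.0051, -0.0317,  0.0738]), 'grip_width': 0.08545403616930267}
scene {'mtx': array([[404.9099,   0.    , 281.1513],
       [  0.    , 404.9099, 208.1492],
       [  0.    ,   0.    ,   1.    ]]), 'distortion': array([-0.0826,  0.    ,  0.    ,  0.    ,  0.    ]), 'pose': array([[-0.518 ,  0.6529, -0.5527,  0.1272],
       [-0.8553, -0.4057,  0.3224,  0.1725],
       [-0.0138,  0.6396,  0.7685,  0.7782],
       [ 0.    ,  0.    ,  0.    ,  1.    ]])}
top {'mtx': array([[424.1046,   0.    , 275.8538],
       [  0.    , 424.1046, 210.1382],
       [  0.    ,   0.    ,   1.    ]]), 'distortion': array([-0.1004,  0.    ,  0.    ,  0.    ,  0.    ]), 'pose': array([[-0.0021,  0.983 , -0.1838,  0.458 ],
       [-0.9999, -0.0044, -0.0121, -0.0906],
       [-0.0127,  0.1837,  0.9829,  0.9359],
       [ 0.    ,  0.    ,  0.    ,  1.    ]])}
wrist {'mtx': array([[305.477 ,   0.    , 277.4905],
       [  0.    , 305.477 , 204.7906],
       [  0.    ,   0.    ,   1.    ]]), 'distortion': array([-0.0276,  0.    ,  0.    ,  0.    ,  0.    ]), 'hand_eye': array([[-0.0002,  0.2998, -0.954 , -0.1425],
       [-0.0003,  0.954 ,  0.2998,  0.0772],
       [ 1.    ,  0.0004, -0.0001, -0.0007],
       [ 0.    ,  0.    ,  0.    ,  1.    ]])}
```

View pics/scene0.png

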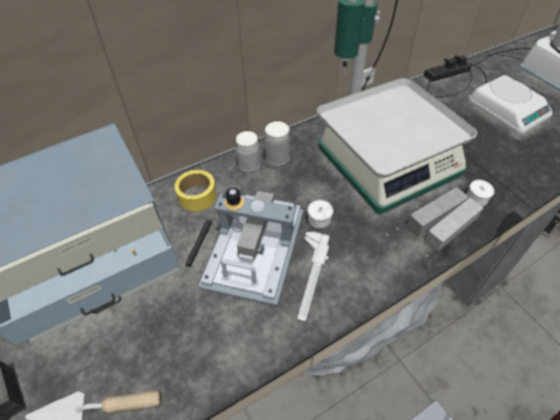

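View pics/top0.png

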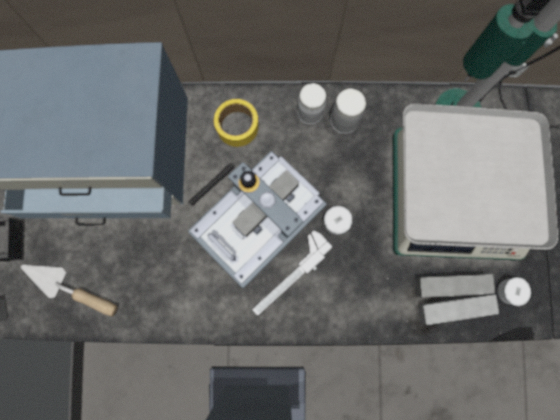

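View pics/wrist0.png

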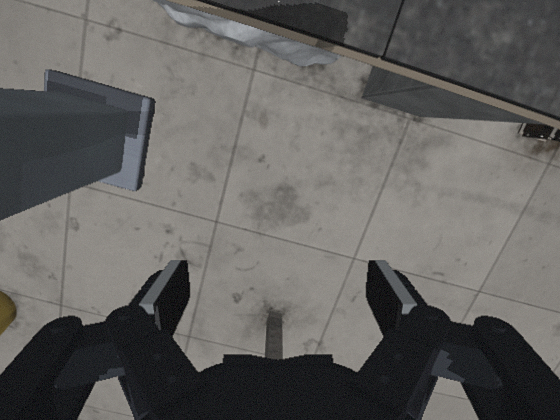

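The jig is in view: in the top picture the knob is at about (248,180) and the pull bar at about (222,245). The wrist camera only sees the floor. I'll enlarge both views.

```bash
python3 - <<'E'
import cv2
a=cv2.imread('pics/top0.png')[130:310,170:370]; cv2.imwrite('pics/topc.png',cv2.resize(a,None,fx=4,fy=3.3333,interpolation=cv2.INTER_CUBIC)[:600])
a=cv2.imread('pics/top0.png')[140:290,180:380]; cv2.imwrite('pics/topc.png',cv2.resize(a,None,fx=4,fy=4,interpolation=cv2.INTER_CUBIC))
a=cv2.imread('pics/scene0.png')[170:320,180:380]; cv2.imwrite('pics/scenec.png',cv2.resize(a,None,fx=4,fy=4,interpolation=cv2.INTER_CUBIC))
E
```

```text
(no output)
```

View pics/topc.png

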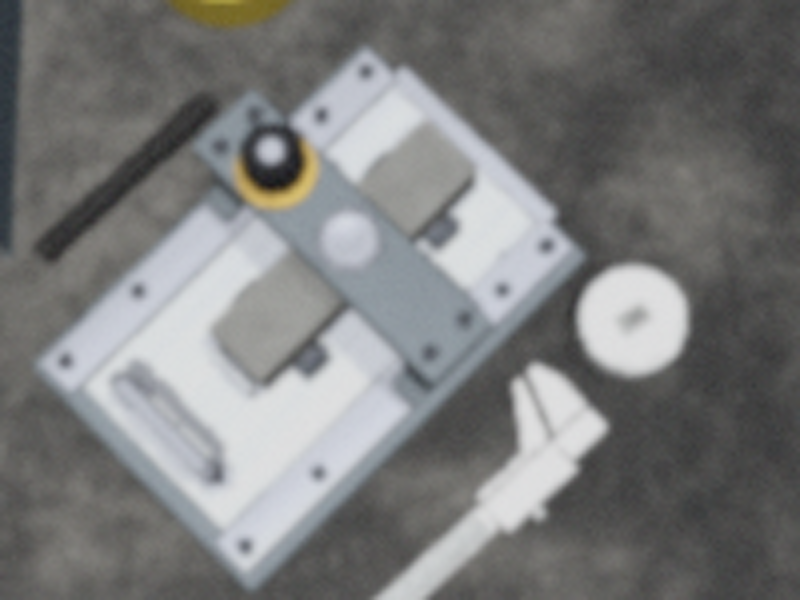

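View pics/scenec.png

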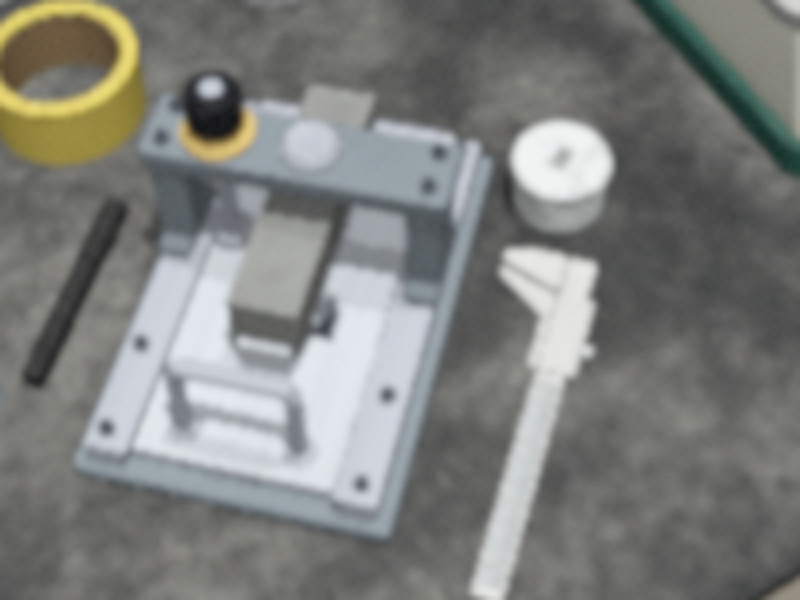

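```bash
python3 - <<'E'
from h import *
from scipy.optimize import least_squares
np.set_printoptions(precision=4,suppress=True)
T=calibration('top');S=calibration('scene')
dt=np.load('pics/top0.npy'); ds=np.load('pics/scene0.npy')
def tp(x,y): return (180+(x+.5)/4-.5,140+(y+.5)/4-.5)
def sp(x,y): return (180+(x+.5)/4-.5,170+(y+.5)/4-.5)
obs=[]
for lab,c,q,z,j in [
 ('FL',T,tp(38,366),.012,(-.161,.088)),('FR',T,tp(250,583),.012,(-.161,-.088)),('BR',T,tp(583,255),.012,(.101,-.088)),
 ('brFL',T,tp(197,140),.114,(-.022,.086)),('brBL',T,tp(250,92),.114,(.022,.086)),('brFR',T,tp(428,388),.114,(-.022,-.086)),('brBR',T,tp(490,332),.114,(.022,-.086)),
 ('knob',T,tp(272,152),.150,(0,.046)),('bar',T,tp(168,420),.084,(-.130,0)),
 ('sFL',S,sp(78,462),.012,(-.161,.088)),('sFR',S,sp(392,528),.012,(-.161,-.088)),('sknob',S,sp(212,88),.150,(0,.046)),
 ('sbar',S,sp(235,366),.087,(-.130,0)),
 ('sbrFL',S,sp(142,152),.114,(-.022,.086)),('sbrFR',S,sp(440,208),.114,(-.022,-.086)),('sbrBR',S,sp(455,145),.114,(.022,-.086))]:
    w=rayz(c,q,z); obs.append((lab,w,j))
def f(p,full=False):
    c,s=np.cos(p[2]),np.sin(p[2]); r=[]
    for l,w,j in obs:
        r.append([p[0]+c*j[0]-s*j[1]-w[0],p[1]+s*j[0]+c*j[1]-w[1]])
    return np.array(r) if full else np.ravel(r)
s=least_squares(f,[.5,0,-.7],loss='soft_l1',f_scale=.003)
print(s.x,np.degrees(s.x[2]))
for (l,w,j),e in zip(obs,f(s.x,True)): print(l,w,e)
p=s.x;c,sn=np.cos(p[2]),np.sin(p[2])
for n,j in [('knob',(0,.046)),('bar',(-.13,0)),('barout',(-.235,0))]: 
    k=np.array([p[0]+c*j[0]-sn*j[1],p[1]+sn*j[0]+c*j[1]]);print(n,k,np.hypot(*k))
for n,q in [('knobtop',tp(268,150)),('bridge',tp(400,290)),('prism',tp(260,320))]: print(n,px2w(T,dt,[q]))
for n,q in [('knobtop',sp(212,88)),('bridge',sp(380,160)),('bar',sp(235,368)),('marker',sp(75,290))]: print(n,px2w(S,ds,[q]))
E
```

```text
[ 0.6381 -0.06   -0.7877] -45.13381783242506
FL [0.5843 0.1127 0.012 ] [0.0026 0.0035]
FR [ 0.4661 -0.0062  0.012 ] [-0.0039 -0.0018]
BR [ 0.6455 -0.1893  0.012 ] [ 0.0015 -0.0043]
brFL [0.6847 0.0138 0.114 ] [-0.0011  0.0024]
brBL [ 0.7096 -0.0126  0.114 ] [ 0.005  -0.0024]
brFR [ 0.559  -0.1014  0.114 ] [ 0.0026 -0.0037]
brBR [ 0.5865 -0.1319  0.114 ] [ 0.0062 -0.0043]
knob [ 0.6685 -0.027   0.15  ] [ 0.0022 -0.0006]
bar [0.5468 0.0296 0.084 ] [-0.0004  0.0025]
sFL [0.5874 0.1118 0.012 ] [-0.0005  0.0044]
sFR [ 0.4664 -0.0121  0.012 ] [-0.0042  0.0041]
sknob [ 0.6713 -0.0279  0.15  ] [-0.0005  0.0004]
sbar [0.5511 0.0274 0.087 ] [-0.0047  0.0047]
sbrFL [0.681  0.0136 0.114 ] [0.0026 0.0027]
sbrFR [ 0.5644 -0.1022  0.114 ] [-0.0028 -0.0029]
sbrBR [ 0.5964 -0.1317  0.114 ] [-0.0038 -0.0046]
knob [ 0.6707 -0.0276] 0.6712806658824598
bar [0.5464 0.0321] 0.5473461204196991
barout [0.4723 0.1065] 0.4841971221857802
knobtop [[ 0.6694 -0.0251  0.1505]]
bridge [[ 0.6082 -0.0879  0.1109]]
prism [[ 0.6001 -0.0152  0.0706]]
knobtop [[ 0.6704 -0.0276  0.151 ]]
bridge [[ 0.6091 -0.0924  0.1134]]
bar [[0.5899 0.0144 0.0219]]
marker [[0.6907 0.0674 0.0136]]
```

```bash
python3 - <<'E'
from h import *
np.set_printoptions(precision=3,suppress=True)
T=calibration('top'); d=np.load('pics/top0.npy')
print(px2w(T,d,[(400,255),(400,150),(480,200),(330,110),(312,100),(350,105),(237,105),(480,285),(170,190),(180,100),(100,120)]))
s=get_state(); M=R.from_rotvec(s['eef_rot']).as_matrix(); print(M)
z=M[:,2]; print(np.degrees(np.arctan2(z[1],z[0])))
E
```

```text
[[ 0.529 -0.349  0.017]
 [ 0.754 -0.35   0.059]
 [ 0.628 -0.487  0.125]
 [ 0.874 -0.208 -0.002]
 [ 0.854 -0.158  0.094]
 [ 0.839 -0.237  0.102]
 [ 0.871  0.009  0.035]
 [ 0.462 -0.514  0.038]
 [ 0.653  0.132  0.115]
 [ 0.865  0.13   0.079]
 [ 0.754  0.233  0.24 ]]
[[-0.001  0.961  0.277]
 [ 0.002  0.277 -0.961]
 [-1.    -0.    -0.002]]
-73.90787786776839
```

Emit:
{"op": "apply_moves", "data": {"linear": [[0.8,1,0.25],[0.8,1,0.25],[0.8,1,0.25],[0.8,1,0.25],[0.8,1,0.25],[0.8,1,0.25],[0.8,1,0.25],[0.8,1,0.25],[0.8,1,0.25],[0.8,1,0.25],[0.8,1,0.25],[0.8,1,0.25]], "dr": [[0,0,-0.04],[0,0,-0.04],[0,0,-0.04],[0,0,-0.04],[0,0,-0.04],[0,0,-0.04],[0,0,-0.04],[0,0,-0.04],[0,0,-0.04],[0,0,-0.04],[0,0,-0.04],[0,0,-0.04]], "fingers": [1,1,1,1,1,1,1,1,1,1,1,1], "newtons": 35}}

```text
clock: 1.65
position: [0.3724, -0.3836, 0.2912]
eef_rot: [1.372, 1.096, -1.372]
force: [-0.4, -0.3, 0.7]
grip_width: 0.0856
```

Emit:
{"op": "apply_moves", "data": {"linear": [[0.8,1,0],[0.8,1,0],[0.8,1,0],[0.8,1,0],[0.8,1,0],[0.8,1,0],[0.8,1,0],[0.8,1,0],[0.8,1,0],[0.8,1,0],[0.8,1,0],[0.8,1,0]], "dr": [[0,0,-0.04],[0,0,-0.04],[0,0,-0.04],[0,0,-0.04],[0,0,-0.04],[0,0,-0.04],[0,0,-0.04],[0,0,-0.04],[0,0,-0.04],[0,0,-0.04],[0,0,-0.04],[0,0,-0.04]], "fingers": [1,1,1,1,1,1,1,1,1,1,1,1]}}

```text
clock: 3.15
position: [0.5644, -0.1437, 0.2909]
eef_rot: [1.72, 0.774, -1.721]
force: [-0.1, 0.1, 0.4]
grip_width: 0.0856
```

```bash
cat > st.py <<'E'
from h import *
np.set_printoptions(precision=4,suppress=True)
def st():
    s=get_state(); M=R.from_rotvec(s['eef_rot']).as_matrix(); z=M[:,2]
    print('t',round(s['clock'],2),'p',s['position'],'yaw',round(np.degrees(np.arctan2(z[1],z[0])),2),'xdir',M[:,0],'q',s['joint_positions'],'F',s['force'],'T',s['torque'],'w',round(s['grip_width'],4))
    return s,M
if __name__=='__main__': st()
E
python3 st.py
```

```text
t 3.15 p [ 0.5644 -0.1437  0.2909] yaw -131.59 xdir [-0.0008  0.0002 -1.    ] q [ 0.1347  0.4582  0.121   1.5389 -0.0586  1.1489 -2.0293] F [-0.0906  0.1116  0.3752] T [ 0.0139 -0.0138 -0.0724] w 0.0856
```

Emit:
{"op": "apply_moves", "data": {"linear": [[0.886,0.967,-0.2],[0.886,0.967,-0.2],[0.886,0.967,-0.2],[0.886,0.967,-0.2],[0.886,0.967,-0.2],[0.886,0.967,-0.2],[0,0,0]], "dr": [[0,0,-0.04],[0,0,-0.04],[0,0,-0.04],[0,0,-0.04],[0,0,-0.04],[0,0,-0.04],[0,0,0]], "fingers": [1,1,1,1,1,1,1]}}

```text
clock: 4.03
position: [0.6707, -0.0254, 0.2657]
eef_rot: [1.879, 0.584, -1.882]
force: [-0.5, -0.5, -0.5]
grip_width: 0.0854
```

```bash
python3 - <<'E'
from st import *
s,M=st()
p,d=get_image('wrist'); save('w1',p); np.save('pics/w1.npy',d)
np.save('pics/w1pose.npy',np.r_[s['position'],s['eef_rot']])
E
```

```text
t 4.03 p [ 0.6707 -0.0254  0.2657] yaw -145.63 xdir [-0.0022  0.0018 -1.    ] q [-0.0822  0.6303  0.1659  1.3038 -0.1057  1.2181 -2.4527] F [-0.5096 -0.5444 -0.4855] T [-0.0328  0.0125 -0.0067] w 0.0854
```

View pics/w1.png

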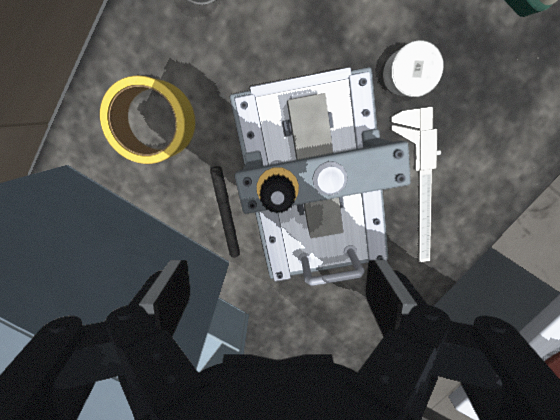

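The wrist view shows the knob at about (277,195), centred between the fingers, and the bar at about (333,265). I'll measure from an enlarged crop.

```bash
python3 - <<'E'
import cv2
a=cv2.imread('pics/w1.png')[130:290,220:420]; cv2.imwrite('pics/w1c.png',cv2.resize(a,None,fx=4,fy=3.75,interpolation=cv2.INTER_CUBIC))
a=cv2.imread('pics/w1.png')[140:290,220:420]; cv2.imwrite('pics/w1c.png',cv2.resize(a,None,fx=4,fy=4,interpolation=cv2.INTER_CUBIC))
E
```

```text
(no output)
```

View pics/w1c.png

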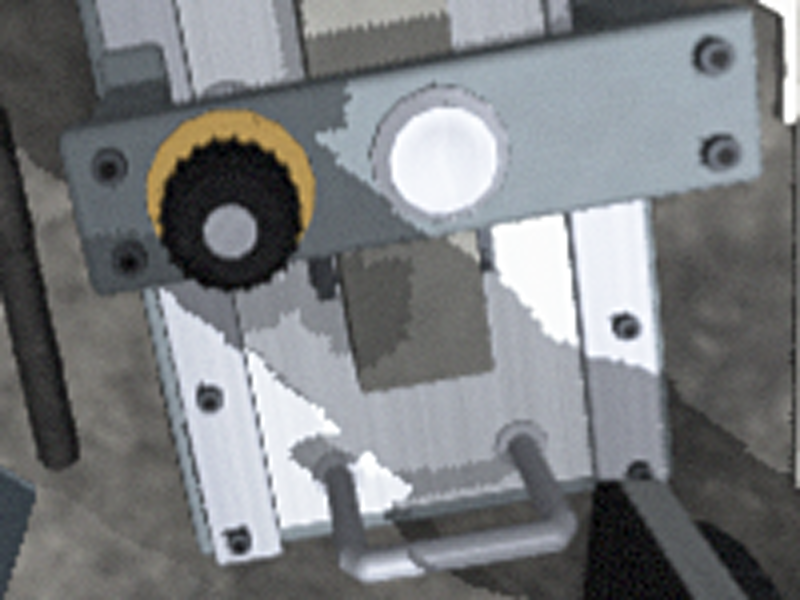

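```bash
python3 - <<'E'
from h import *
np.set_printoptions(precision=4,suppress=True)
W=calibration('wrist');d=np.load('pics/w1.npy');q=np.load('pics/w1pose.npy')
B=np.eye(4);B[:3,:3]=R.from_rotvec(q[3:]).as_matrix();B[:3,3]=q[:3];P=B@np.array(W['hand_eye'])
f=lambda x,y:(220+(x+.5)/4-.5,140+(y+.5)/4-.5)
for n,xy,z in [('knobcap',(230,231),.150),('knobL',(161,215),.147),('knobR',(302,215),.147),('flangeL',(148,190),.1175),('flangeR',(316,190),.1175),
  ('brFL',(98,293),.114),('brFR',(760,178),.114),('brBL',(62,132),.114),('brBR',(752,12),.114),('barL',(350,565),.084),('barR',(570,530),.084)]:
    print(n,rayz(W,f(*xy),z,P))
print(px2w(W,d,[f(230,231),f(190,245),f(640,120),f(430,565),f(420,350)],P))
E
```

```text
knobcap [ 0.6724 -0.0262  0.15  ]
knobL [ 0.6866 -0.0199  0.147 ]
knobR [ 0.6608 -0.0375  0.147 ]
flangeL [ 0.6895 -0.0157  0.1175]
flangeR [ 0.6555 -0.0389  0.1175]
brFL [0.685 0.015 0.114]
brFR [ 0.5655 -0.1032  0.114 ]
brBL [ 0.7146 -0.0152  0.114 ]
brBR [ 0.5943 -0.1327  0.114 ]
barL [0.5722 0.0561 0.084 ]
barR [0.5246 0.0093 0.084 ]
[[ 0.6724 -0.0263  0.1504]
 [ 0.6776 -0.0182  0.1486]
 [ 0.5993 -0.0974  0.113 ]
 [ 0.5541  0.0409  0.0878]
 [ 0.5925 -0.0088  0.0717]]
```

Emit:
{"op": "apply_moves", "data": {"linear": [[0.03,-0.04,-0.9],[0.03,-0.04,-0.9],[0,0,-0.9],[0,0,-0.9],[0,0,-0.9],[0,0,-0.9],[0,0,-0.7],[0,0,-0.5],[0,0,-0.4],[0,0,-0.14],[0,0,0]], "dr": [[0,0,0],[0,0,0],[0,0,0],[0,0,0],[0,0,0],[0,0,0],[0,0,0],[0,0,0],[0,0,0],[0,0,0],[0,0,0]], "fingers": [1,1,1,1,1,1,1,1,0.5,0.5,0.3]}}

```text
clock: 5.45
position: [0.6718, -0.0301, 0.1246]
eef_rot: [1.883, 0.577, -1.882]
force: [-0.6, -0.5, 0.9]
grip_width: 0.055
```

```bash
python3 - <<'E'
from st import *
s,M=st()
p,d=get_image('wrist'); save('w2',p)
p,d=get_image('scene'); save('s2',cv2.resize(p[150:300,160:360],None,fx=4,fy=4))
E
```

```text
t 5.45 p [ 0.6718 -0.0301  0.1246] yaw -145.91 xdir [ 0.0004 -0.0001 -1.    ] q [-0.0685  0.7577  0.1469  1.4738 -0.1268  0.919  -2.4309] F [-0.6234 -0.4926  0.8809] T [-0.0143  0.027   0.0254] w 0.055
```

View pics/w2.png

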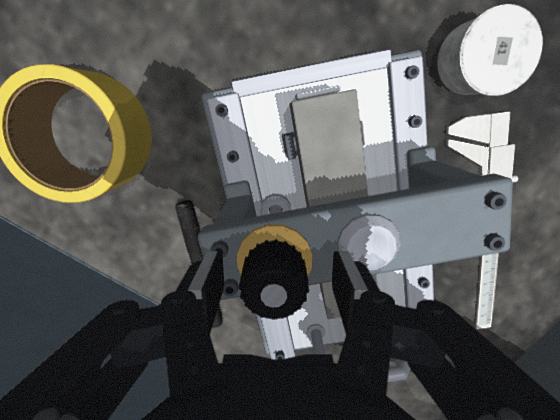

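View pics/s2.png

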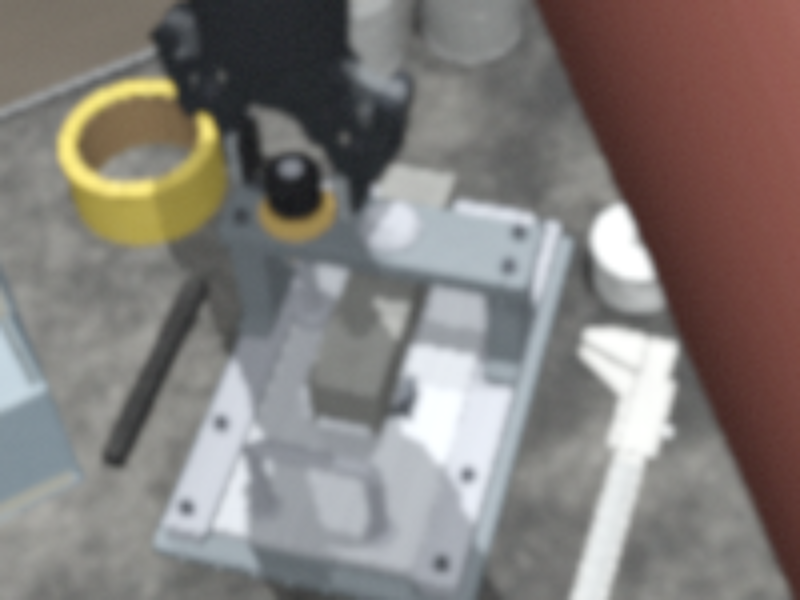

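Emit:
{"op": "apply_moves", "data": {"linear": [[0,0.14,0],[0,0,0],[0,0,0],[0,0,0],[0,0,0],[0,0,0]], "dr": [[0,0,0],[0,0,0],[0,0,0],[0,0,0],[0,0,0],[0,0,0]], "fingers": [0.3,-0.1,-0.3,-1,-1,-1], "newtons": 35}}

```text
clock: 6.3
position: [0.6719, -0.0269, 0.1248]
eef_rot: [1.883, 0.578, -1.882]
force: [0.2, 1.1, 2.5]
grip_width: 0.03
```

```bash
python3 st.py
```

```text
t 6.3 p [ 0.6719 -0.0269  0.1248] yaw -145.9 xdir [ 0.0007  0.0005 -1.    ] q [-0.0729  0.7572  0.1468  1.474  -0.1274  0.9189 -2.4348] F [0.1963 1.0852 2.5261] T [ 0.2053 -0.0219  0.0266] w 0.03
```

Emit:
{"op": "apply_moves", "data": {"linear": [[0,0,0.05],[0,0,0.05],[0,0,0.05],[0,0,0.05],[0,0,0.05],[0,0,0]], "dr": [[0,0,0],[0,0,0],[0,0,0],[0,0,0],[0,0,0],[0,0,0]], "fingers": [-1,-1,-1,-1,-1,-1]}}

```text
clock: 7.05
position: [0.6717, -0.027, 0.1295]
eef_rot: [1.883, 0.578, -1.882]
force: [2.6, 1.2, -5.6]
grip_width: 0.0298
```

```bash
python3 st.py
```

```text
t 7.05 p [ 0.6717 -0.027   0.1295] yaw -145.9 xdir [-0.      0.0004 -1.    ] q [-0.0734  0.7521  0.1477  1.4701 -0.1264  0.9287 -2.4356] F [ 2.5793  1.2458 -5.6258] T [ 0.4105 -0.637   0.0414] w 0.0298
```

Emit:
{"op": "apply_moves", "data": {"linear": [[0,0,0.05],[0,0,0.05],[0,0,0]], "dr": [[0,0,0],[0,0,0],[0,0,0]], "fingers": [-1,-1,-1]}}

```text
clock: 7.42
position: [0.6717, -0.027, 0.1316]
eef_rot: [1.883, 0.578, -1.882]
force: [2.1, 1.3, -7.4]
grip_width: 0.0298
```

Emit:
{"op": "apply_moves", "data": {"linear": [[0,0,0.05],[0,0,0]], "dr": [[0,0,0],[0,0,0]], "fingers": [-1,-1]}}

```text
clock: 7.68
position: [0.6717, -0.0271, 0.1326]
eef_rot: [1.883, 0.578, -1.882]
force: [2.7, 2.0, -6.4]
grip_width: 0.03
```

Emit:
{"op": "apply_moves", "data": {"linear": [[0,0,0.05],[0,0,0]], "dr": [[0,0,0],[0,0,0]], "fingers": [-1,-1]}}

```text
clock: 7.92
position: [0.6717, -0.0271, 0.1335]
eef_rot: [1.883, 0.577, -1.882]
force: [3.5, 2.4, -6.8]
grip_width: 0.0298
```

Emit:
{"op": "apply_moves", "data": {"linear": [[0,0,0.05],[0,0,0]], "dr": [[0,0,0],[0,0,0]], "fingers": [-1,-1]}}

```text
clock: 8.18
position: [0.6717, -0.0271, 0.1346]
eef_rot: [1.883, 0.578, -1.882]
force: [3.1, 2.8, -6.8]
grip_width: 0.0299
```

Emit:
{"op": "apply_moves", "data": {"linear": [[0,0,0.05],[0,0,0]], "dr": [[0,0,0],[0,0,0]], "fingers": [-1,-1]}}

```text
clock: 8.43
position: [0.6716, -0.0271, 0.1354]
eef_rot: [1.883, 0.577, -1.883]
force: [2.9, 2.3, -7.5]
grip_width: 0.0297
```

Emit:
{"op": "apply_moves", "data": {"linear": [[0,0,0.04],[0,0,0]], "dr": [[0,0,0],[0,0,0]], "fingers": [-1,-1]}}

```text
clock: 8.68
position: [0.6716, -0.0271, 0.1358]
eef_rot: [1.882, 0.577, -1.883]
force: [3.8, 2.9, -9.1]
grip_width: 0.0295
```

Emit:
{"op": "apply_moves", "data": {"linear": [[0,0,0.02],[0,0,0.012],[0,0,0.012],[0,0,0.012],[0,0,0.012]], "dr": [[0,0,0],[0,0,0.05],[0,0,0.05],[0,0,0.05],[0,0,0.05]], "fingers": [-1,-1,-1,-1,-1]}}

```text
clock: 9.3
position: [0.6715, -0.0271, 0.137]
eef_rot: [1.747, 0.745, -1.747]
force: [4.1, 2.9, -10.4]
grip_width: 0.0294
```

```bash
python3 st.py
```

```text
t 9.3 p [ 0.6715 -0.0271  0.137 ] yaw -133.84 xdir [-0.0005  0.0003 -1.    ] q [-0.0421  0.7413  0.091   1.4621 -0.0763  0.9421 -2.2658] F [  4.0601   2.9183 -10.3598] T [ 0.6818 -1.1125 -0.1106] w 0.0294
```

Emit:
{"op": "apply_moves", "data": {"linear": [[0.01,0.008,0.012],[0.01,0.008,0.012],[0,0,0.012],[0,0,0.012],[0,0,0.012],[0,0,0.012]], "dr": [[0,0,0.05],[0,0,0.05],[0,0,0.05],[0,0,0.05],[0,0,0.05],[0,0,0.05]], "fingers": [-1,-1,-1,-1,-1,-1]}}

```text
clock: 10.05
position: [0.6715, -0.0271, 0.1384]
eef_rot: [1.532, 0.962, -1.534]
force: [3.7, 4.2, -10.7]
grip_width: 0.0301
```

```bash
python3 st.py
```

```text
t 10.05 p [ 0.6715 -0.0271  0.1384] yaw -115.85 xdir [-0.0014 -0.     -1.    ] q [ 0.0051  0.7388  0.0048  1.458  -0.004   0.9461 -2.011 ] F [  3.6977   4.2194 -10.6664] T [ 0.8162 -0.8162 -0.0831] w 0.0301
```

Emit:
{"op": "apply_moves", "data": {"linear": [[0,0.01,0.012],[0,0.01,0.012],[0,0,0.012],[0,0,0.012],[0,0,0.012],[0,0,0.012],[0,0,0.012],[0,0,0.012]], "dr": [[0,0,0.05],[0,0,0.05],[0,0,0.05],[0,0,0.05],[0,0,0.05],[0,0,0.05],[0,0,0.05],[0,0,0.05]], "fingers": [-1,-1,-1,-1,-1,-1,-1,-1]}}

```text
clock: 11.05
position: [0.6715, -0.0271, 0.1402]
eef_rot: [1.232, 1.194, -1.235]
force: [3.2, 2.4, -11.0]
grip_width: 0.0301
```

```bash
python3 st.py
```

```text
t 11.05 p [ 0.6715 -0.0271  0.1402] yaw -91.86 xdir [-0.0015 -0.0007 -1.    ] q [ 0.0678  0.7391 -0.1098  1.454   0.0914  0.955  -1.6697] F [  3.2327   2.4011 -11.0343] T [ 0.8115 -0.8079 -0.1315] w 0.0301
```

Emit:
{"op": "apply_moves", "data": {"linear": [[0,0,0.012],[0,0,0.012],[0,0,0.012],[0,0,0.012],[0,0,0.012],[0,0,0.012],[0,0,0.012],[0,0,0.012],[0,0,0.012],[0,0,0.012],[0,0,0.012],[0,0,0.012]], "dr": [[0,0,0.05],[0,0,0.05],[0,0,0.05],[0,0,0.05],[0,0,0.05],[0,0,0.05],[0,0,0.05],[0,0,0.05],[0,0,0.05],[0,0,0.05],[0,0,0.05],[0,0,0.05]], "fingers": [-1,-1,-1,-1,-1,-1,-1,-1,-1,-1,-1,-1]}}

```text
clock: 12.55
position: [0.6715, -0.0273, 0.1429]
eef_rot: [0.759, 1.435, -0.762]
force: [2.9, 4.0, -11.2]
grip_width: 0.03
```

```bash
python3 st.py
```

```text
t 12.55 p [ 0.6715 -0.0273  0.1429] yaw -55.86 xdir [-0.0015 -0.001  -1.    ] q [ 0.1607  0.7486 -0.2809  1.4477  0.2305  0.9792 -1.153 ] F [  2.9219   3.9919 -11.1924] T [ 0.747  -0.8526 -0.1545] w 0.03
```

Emit:
{"op": "apply_moves", "data": {"linear": [[0,0,0.012],[0,0,0.012],[0,0,0.012],[0,0,0.012],[0,0,0.012],[0,0,0.012],[0,0,0.012],[0,0,0.012],[0,0,0.012],[0,0,0.012],[0,0,0.012],[0,0,0.012]], "dr": [[0,0,0.05],[0,0,0.05],[0,0,0.05],[0,0,0.05],[0,0,0.05],[0,0,0.05],[0,0,0.05],[0,0,0.05],[0,0,0.05],[0,0,0.05],[0,0,0.05],[0,0,0.05]], "fingers": [-1,-1,-1,-1,-1,-1,-1,-1,-1,-1,-1,-1]}}

```text
clock: 14.05
position: [0.6717, -0.0273, 0.1457]
eef_rot: [0.271, 1.554, -0.273]
force: [3.8, 4.0, -10.8]
grip_width: 0.0299
```

```bash
python3 st.py
```

```text
t 14.05 p [ 0.6717 -0.0273  0.1457] yaw -19.86 xdir [-0.0011 -0.0012 -1.    ] q [ 0.2489  0.7686 -0.4491  1.4416  0.3644  1.0155 -0.6301] F [  3.8058   4.0411 -10.8282] T [ 0.8427 -0.8852 -0.1065] w 0.0299
```

Emit:
{"op": "apply_moves", "data": {"linear": [[0,0,0.012],[0,0,0.012],[0,0,0.012],[0,0,0.012],[0,0,0.012],[0,0,0]], "dr": [[0,0,0.05],[0,0,0.05],[0,0,0.05],[0,0,0.05],[0,0,0.05],[0,0,0]], "fingers": [-1,-1,-1,-1,-1,-1]}}

```text
clock: 14.8
position: [0.6716, -0.0274, 0.1469]
eef_rot: [0.066, 1.571, -0.068]
force: [3.6, 4.1, -10.7]
grip_width: 0.0297
```

Emit:
{"op": "apply_moves", "data": {"linear": [[0,0,0.006],[0,0,0.006],[0,0,0]], "dr": [[0,0,0.025],[0,0,0.025],[0,0,0]], "fingers": [-1,-1,-1]}}

```text
clock: 15.18
position: [0.6717, -0.0274, 0.1471]
eef_rot: [0.025, 1.572, -0.027]
force: [2.8, 5.2, -9.2]
grip_width: 0.03
```

```bash
python3 st.py
```

```text
t 15.18 p [ 0.6717 -0.0274  0.1471] yaw -1.93 xdir [-0.001  -0.0013 -1.    ] q [ 0.2902  0.7824 -0.5313  1.4387  0.4289  1.0381 -0.367 ] F [ 2.8201  5.2412 -9.2071] T [ 0.9187 -0.9597 -0.012 ] w 0.03
```

Emit:
{"op": "apply_moves", "data": {"linear": [[0,0,0.006],[0,0,0.006]], "dr": [[0,0,0.025],[0,0,0.025]], "fingers": [-1,-1]}}

```text
clock: 15.42
position: [0.6717, -0.0273, 0.1474]
eef_rot: [-0.016, 1.572, 0.014]
force: [3.1, 4.8, -11.3]
grip_width: 0.0297
```

```bash
python3 st.py
```

```text
t 15.43 p [ 0.6717 -0.0273  0.1474] yaw 1.09 xdir [-0.001  -0.0012 -1.    ] q [ 0.2969  0.7849 -0.5449  1.4382  0.4395  1.0422 -0.3225] F [  3.1105   4.7729 -11.3351] T [ 0.9133 -0.8986 -0.0817] w 0.0297
```

Emit:
{"op": "apply_moves", "data": {"linear": [[0,0,0.005],[0,0,0.005]], "dr": [[0,0,0.02],[0,0,0.02]], "fingers": [-1,-1]}}

```text
clock: 15.68
position: [0.6717, -0.0273, 0.1475]
eef_rot: [-0.049, 1.571, 0.047]
force: [3.5, 4.3, -10.8]
grip_width: 0.0297
```

```bash
python3 st.py
```

```text
t 15.68 p [ 0.6717 -0.0273  0.1475] yaw 3.48 xdir [-0.0009 -0.0012 -1.    ] q [ 0.3022  0.7869 -0.5558  1.4378  0.4479  1.0454 -0.2872] F [  3.5486   4.341  -10.793 ] T [ 0.9722 -0.9014 -0.0942] w 0.0297
```

Emit:
{"op": "apply_moves", "data": {"linear": [[0,0,0.005],[0,0,0.004]], "dr": [[0,0,0.02],[0,0,0.02]], "fingers": [-1,-1]}}

```text
clock: 15.92
position: [0.6717, -0.0273, 0.1477]
eef_rot: [-0.081, 1.57, 0.08]
force: [2.9, 4.5, -9.8]
grip_width: 0.0299
```

```bash
python3 st.py
```

```text
t 15.93 p [ 0.6717 -0.0273  0.1477] yaw 5.88 xdir [-0.0009 -0.0012 -1.    ] q [ 0.3075  0.7891 -0.5666  1.4374  0.4563  1.0487 -0.2517] F [ 2.8849  4.4787 -9.8159] T [ 0.9536 -0.9273 -0.065 ] w 0.0299
```

Emit:
{"op": "apply_moves", "data": {"linear": [[0,0,0.005],[0,0,0.004]], "dr": [[0,0,0.02],[0,0,0.02]], "fingers": [-1,-1]}}

```text
clock: 16.18
position: [0.6717, -0.0273, 0.1479]
eef_rot: [-0.114, 1.569, 0.113]
force: [3.8, 4.3, -10.3]
grip_width: 0.0297
```

```bash
python3 st.py
```

```text
t 16.18 p [ 0.6717 -0.0273  0.1479] yaw 8.28 xdir [-0.0009 -0.0012 -1.    ] q [ 0.3128  0.7913 -0.5774  1.437   0.4647  1.0521 -0.2162] F [  3.7635   4.3256 -10.3048] T [ 1.0008 -0.9451 -0.0914] w 0.0297
```

Emit:
{"op": "apply_moves", "data": {"linear": [[0,0,0.004],[0,0,0.004]], "dr": [[0,0,0.017],[0,0,0.017]], "fingers": [-1,-1]}}

```text
clock: 16.42
position: [0.6717, -0.0273, 0.1481]
eef_rot: [-0.142, 1.567, 0.14]
force: [3.5, 3.6, -10.0]
grip_width: 0.0296
```

```bash
python3 st.py
```

```text
t 16.43 p [ 0.6717 -0.0273  0.1481] yaw 10.31 xdir [-0.0008 -0.0012 -1.    ] q [ 0.3171  0.7931 -0.5865  1.4367  0.4718  1.0549 -0.1862] F [  3.5013   3.6161 -10.0463] T [ 1.0718 -0.8947 -0.0976] w 0.0296
```

Emit:
{"op": "apply_moves", "data": {"linear": [[0,0,0.004],[0,0,0.004]], "dr": [[0,0,0.017],[0,0,0.017]], "fingers": [-1,-1]}}

```text
clock: 16.68
position: [0.6717, -0.0273, 0.1482]
eef_rot: [-0.17, 1.565, 0.168]
force: [3.7, 3.7, -10.4]
grip_width: 0.0296
```

```bash
python3 st.py
```

```text
t 16.68 p [ 0.6717 -0.0273  0.1482] yaw 12.35 xdir [-0.0009 -0.0011 -1.    ] q [ 0.3216  0.795  -0.5957  1.4364  0.4788  1.0579 -0.1559] F [  3.6569   3.7317 -10.4186] T [ 1.0392 -0.9831 -0.1282] w 0.0296
```

Emit:
{"op": "apply_moves", "data": {"linear": [[0,0,0.004],[0,0,0.004]], "dr": [[0,0,0.017],[0,0,0.017]], "fingers": [-1,-1]}}

```text
clock: 16.92
position: [0.6717, -0.0273, 0.1483]
eef_rot: [-0.198, 1.563, 0.196]
force: [3.3, 4.1, -10.0]
grip_width: 0.0295
```

```bash
python3 st.py
```

```text
t 16.93 p [ 0.6717 -0.0273  0.1483] yaw 14.39 xdir [-0.0008 -0.0012 -1.    ] q [ 0.3259  0.7969 -0.6047  1.4361  0.4859  1.0608 -0.1257] F [  3.2853   4.1435 -10.0291] T [ 1.0288 -0.9596 -0.1316] w 0.0295
```

Emit:
{"op": "apply_moves", "data": {"linear": [[0,0,0.004],[0,0,0.004]], "dr": [[0,0,0.017],[0,0,0.017]], "fingers": [-1,-1]}}

```text
clock: 17.18
position: [0.6717, -0.0273, 0.1485]
eef_rot: [-0.226, 1.56, 0.224]
force: [3.9, 4.8, -10.4]
grip_width: 0.0299
```

```bash
python3 - <<'E'
from st import *
st()
p,d=get_image('scene'); save('s3',cv2.resize(p[150:300,160:360],None,fx=4,fy=4,interpolation=cv2.INTER_CUBIC))
E
```

```text
t 17.18 p [ 0.6717 -0.0273  0.1485] yaw 16.43 xdir [-0.0009 -0.0011 -1.    ] q [ 0.3302  0.7989 -0.6139  1.4358  0.4929  1.0639 -0.0954] F [  3.8699   4.7619 -10.4292] T [ 1.0578 -0.9292 -0.07  ] w 0.0299
```

View pics/s3.png

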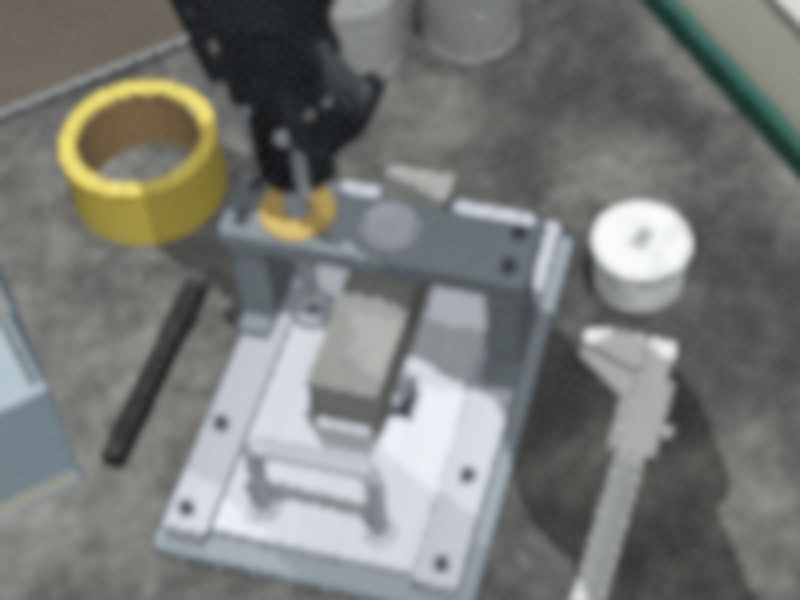

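Emit:
{"op": "apply_moves", "data": {"linear": [[0,0,0.004],[0,0,0.004]], "dr": [[0,0,0.017],[0,0,0.017]], "fingers": [-1,-1]}}

```text
clock: 17.48
position: [0.6717, -0.0273, 0.1487]
eef_rot: [-0.254, 1.557, 0.252]
force: [3.0, 4.1, -11.2]
grip_width: 0.0299
```

```bash
python3 st.py
```

```text
t 17.48 p [ 0.6717 -0.0273  0.1487] yaw 18.47 xdir [-0.0008 -0.0011 -1.    ] q [ 0.3345  0.8009 -0.6229  1.4354  0.4999  1.067  -0.0651] F [  3.0339   4.0679 -11.1914] T [ 1.0292 -0.9696 -0.071 ] w 0.0299
```

Emit:
{"op": "apply_moves", "data": {"linear": [[0,0,0.004],[0,0,0.004]], "dr": [[0,0,0.017],[0,0,0.017]], "fingers": [-1,-1]}}

```text
clock: 17.73
position: [0.6717, -0.0273, 0.1488]
eef_rot: [-0.282, 1.554, 0.28]
force: [4.0, 4.6, -11.2]
grip_width: 0.03
```

```bash
python3 st.py
```

```text
t 17.73 p [ 0.6717 -0.0273  0.1488] yaw 20.51 xdir [-0.0008 -0.0011 -1.    ] q [ 0.3388  0.8029 -0.632   1.4351  0.5069  1.0701 -0.0348] F [  4.0095   4.584  -11.2155] T [ 1.1212 -0.9512 -0.0706] w 0.03
```

Emit:
{"op": "apply_moves", "data": {"linear": [[0,0,0.004],[0,0,0.004],[0,0,0.004]], "dr": [[0,0,0.017],[0,0,0.017],[0,0,0.017]], "fingers": [-1,-1,-1]}}

```text
clock: 18.1
position: [0.6717, -0.0273, 0.1491]
eef_rot: [-0.323, 1.548, 0.322]
force: [3.7, 3.8, -10.0]
grip_width: 0.0299
```

```bash
python3 st.py
```

```text
t 18.1 p [ 0.6717 -0.0273  0.1491] yaw 23.56 xdir [-0.0009 -0.0011 -1.    ] q [ 0.3452  0.806  -0.6455  1.4346  0.5173  1.0748  0.0108] F [  3.6652   3.8131 -10.0457] T [ 1.0771 -0.9201 -0.098 ] w 0.0299
```

Emit:
{"op": "apply_moves", "data": {"linear": [[0,0,0.004],[0,0,0.004],[0,0,0.004]], "dr": [[0,0,0.017],[0,0,0.017],[0,0,0.017]], "fingers": [-1,-1,-1]}}

```text
clock: 18.48
position: [0.6718, -0.0273, 0.1493]
eef_rot: [-0.365, 1.541, 0.364]
force: [2.9, 4.6, -10.6]
grip_width: 0.0299
```

```bash
python3 - <<'E'
from st import *
st()
for i in range(1):
    p,d=get_image('wrist'); save('w4',p); np.save('pics/w4.npy',d)
E
```

```text
t 18.48 p [ 0.6718 -0.0273  0.1493] yaw 26.62 xdir [-0.0008 -0.0011 -1.    ] q [ 0.3514  0.8091 -0.659   1.4342  0.5277  1.0795  0.0564] F [  2.9491   4.6273 -10.5757] T [ 1.1185 -0.9234 -0.0859] w 0.0299
```

View pics/w4.png

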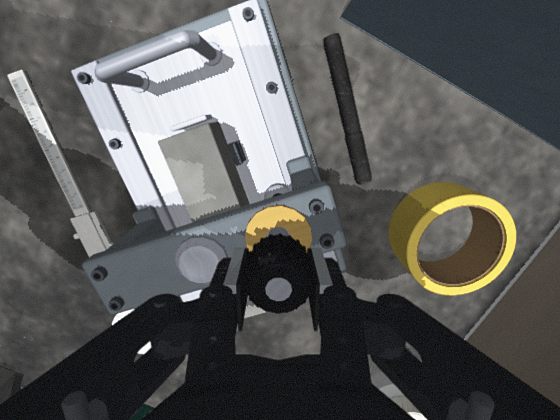

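The knob cap is at (277,290), still between the pads. I'll measure its height from the depth image.

```bash
python3 - <<'E'
from st import *
s=get_state(); W=calibration('wrist'); d=np.load('pics/w4.npy')
B=np.eye(4);B[:3,:3]=R.from_rotvec(s['eef_rot']).as_matrix();B[:3,3]=s['position'];P=B@np.array(W['hand_eye'])
print(px2w(W,d,[(277,290),(280,287),(274,293),(265,275),(290,275),(200,260),(120,270)],P))
E
```

```text
[[ 0.6718 -0.0266  0.1741]
 [ 0.6377  0.0422  0.2918]
 [ 0.6709 -0.0276  0.1756]
 [ 0.6638 -0.0222  0.174 ]
 [ 0.6737 -0.0176  0.1734]
 [ 0.6347 -0.0602  0.1206]
 [ 0.59   -0.0949  0.1142]]
```

Emit:
{"op": "apply_moves", "data": {"linear": [[0,0,0.003],[0,0,0.003],[0,0,0.003]], "dr": [[0,0,0.017],[0,0,0.017],[0,0,0.017]], "fingers": [-1,-1,-1]}}

```text
clock: 18.9
position: [0.6718, -0.0273, 0.1495]
eef_rot: [-0.407, 1.533, 0.405]
force: [3.7, 5.2, -9.8]
grip_width: 0.0299
```

```bash
python3 st.py
```

```text
t 18.9 p [ 0.6718 -0.0273  0.1495] yaw 29.69 xdir [-0.0008 -0.0011 -1.    ] q [ 0.3576  0.8124 -0.6724  1.4337  0.5381  1.0843  0.102 ] F [ 3.7259  5.1718 -9.8358] T [ 1.1247 -0.9716 -0.0971] w 0.0299
```

Emit:
{"op": "apply_moves", "data": {"linear": [[0,0,0.004],[0,0,0.004],[0,0,0.004]], "dr": [[0,0,0.017],[0,0,0.017],[0,0,0.017]], "fingers": [-1,-1,-1]}}

```text
clock: 19.27
position: [0.6717, -0.0272, 0.1496]
eef_rot: [-0.448, 1.525, 0.447]
force: [3.0, 4.0, -10.2]
grip_width: 0.0297
```

```bash
python3 st.py
```

```text
t 19.27 p [ 0.6717 -0.0272  0.1496] yaw 32.75 xdir [-0.0008 -0.001  -1.    ] q [ 0.3637  0.8157 -0.6858  1.4334  0.5483  1.089   0.1478] F [  3.0345   3.9708 -10.2413] T [ 1.1752 -0.9746 -0.1061] w 0.0297
```

Emit:
{"op": "apply_moves", "data": {"linear": [[0,0,0.003],[0,0,0.003],[0,0,0.003]], "dr": [[0,0,0.017],[0,0,0.017],[0,0,0.017]], "fingers": [-1,-1,-1]}}

```text
clock: 19.65
position: [0.6717, -0.0272, 0.1496]
eef_rot: [-0.49, 1.516, 0.489]
force: [3.1, 5.0, -11.9]
grip_width: 0.0296
```

```bash
python3 st.py
```

```text
t 19.65 p [ 0.6717 -0.0272  0.1496] yaw 35.81 xdir [-0.0011 -0.0009 -1.    ] q [ 0.3697  0.8193 -0.699   1.4331  0.5585  1.0937  0.1936] F [  3.057    4.9522 -11.9141] T [ 1.2571 -0.9958 -0.0737] w 0.0296
```

Emit:
{"op": "apply_moves", "data": {"linear": [[0,0,0],[0,0,0]], "dr": [[0,0,0.017],[0,0,0.017]], "fingers": [-1,-1]}}

```text
clock: 19.9
position: [0.6717, -0.0271, 0.1496]
eef_rot: [-0.517, 1.51, 0.517]
force: [3.4, 5.0, -10.9]
grip_width: 0.0299
```

```bash
python3 - <<'E'
from st import *
st()
p,d=get_image('wrist'); save('w5',p)
st()
E
```

```text
t 19.9 p [ 0.6717 -0.0271  0.1496] yaw 37.84 xdir [-0.0011 -0.0007 -1.    ] q [ 0.3736  0.8217 -0.7079  1.433   0.5653  1.0968  0.2239] F [  3.3794   4.9538 -10.9284] T [ 1.2321 -0.9503 -0.1032] w 0.0299
t 19.95 p [ 0.6717 -0.0271  0.1496] yaw 37.87 xdir [-0.0011 -0.0007 -1.    ] q [ 0.3737  0.8218 -0.7081  1.4329  0.5654  1.0969  0.2243] F [  2.594    4.8981 -11.3736] T [ 1.2004 -0.9312 -0.0382] w 0.0298
```

```bash
python3 - <<'E'
import cv2,numpy as np
a=[cv2.resize(cv2.imread(f'pics/{n}.png')[225:320,230:330],None,fx=3.9,fy=3.9,interpolation=cv2.INTER_CUBIC) for n in ('w4','w5')]
b=np.hstack(a); b=np.clip(b.astype(float)*2.2,0,255).astype('uint8'); cv2.imwrite('pics/cmp.png',b)
E
```

```text
(no output)
```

View pics/cmp.png

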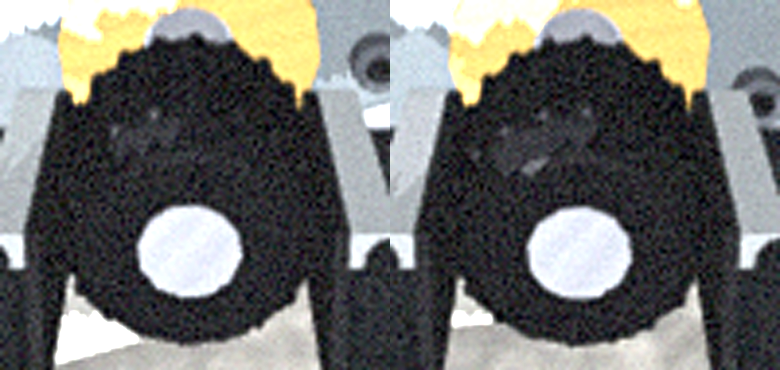

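```bash
python3 - <<'E'
import cv2,numpy as np
a=[cv2.resize(cv2.imread(f'pics/{n}.png')[228:262,240:318],None,fx=10,fy=8,interpolation=cv2.INTER_CUBIC) for n in ('w4','w5')]
b=np.vstack(a); b=np.clip(b.astype(float)*1.6,0,255).astype('uint8'); cv2.imwrite('pics/cmp2.png',b)
E
```

```text
(no output)
```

View pics/cmp2.png

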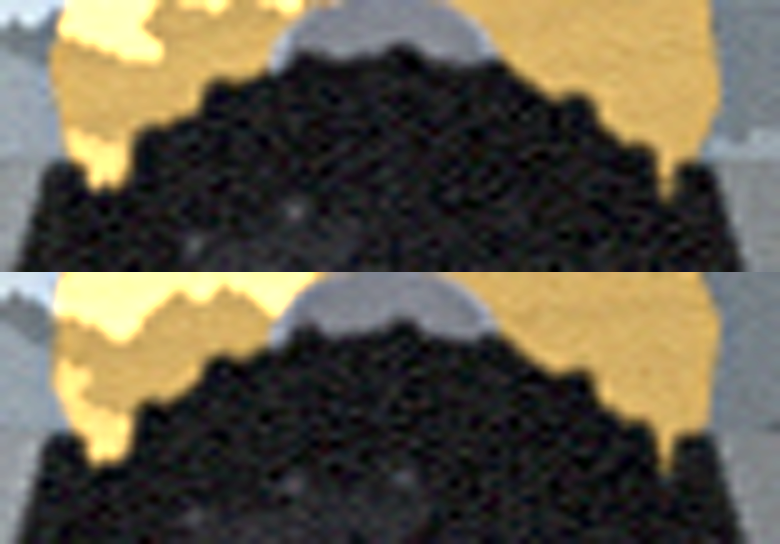

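Emit:
{"op": "apply_moves", "data": {"linear": [[0,0,0],[0,0,0],[0,0,0]], "dr": [[0,0,0.017],[0,0,0.017],[0,0,0.017]], "fingers": [-1,-1,-1]}}

```text
clock: 20.32
position: [0.6716, -0.0268, 0.1496]
eef_rot: [-0.558, 1.499, 0.559]
force: [3.2, 5.4, -10.7]
grip_width: 0.0297
```

```bash
python3 - <<'E'
from st import *
st()
p,d=get_image('wrist'); save('w6',p); np.save('pics/w6.npy',d)
s,M=st()
W=calibration('wrist')
B=np.eye(4);B[:3,:3]=M;B[:3,3]=s['position'];P=B@np.array(W['hand_eye'])
g=p.astype(int).sum(2)
vs,us=np.mgrid[283:298,270:286]
q=px2w(W,d,[(u,v) for u,v in zip(us.ravel(),vs.ravel()) if g[v,u]>300],P)
print(len(q),np.median(q,0))
q=px2w(W,d,[(u,v) for u in range(60,150,5) for v in range(150,160,3)],P); print(np.median(q,0))
E
```

```text
t 20.32 p [ 0.6716 -0.0268  0.1496] yaw 40.9 xdir [-0.0012 -0.0002 -1.    ] q [ 0.3793  0.8254 -0.7212  1.4328  0.5753  1.1015  0.2695] F [  3.244    5.3837 -10.6567] T [ 1.3043 -0.9189 -0.1873] w 0.0297
t 20.38 p [ 0.6716 -0.0268  0.1496] yaw 40.93 xdir [-0.0012 -0.0003 -1.    ] q [ 0.3794  0.8255 -0.7214  1.4328  0.5754  1.1016  0.2699] F [  3.0606   5.1522 -11.3446] T [ 1.2384 -0.8795 -0.1725] w 0.0299
240 [ 0.6718 -0.0257  0.1747]
[ 0.521  -0.1093  0.0004]
```

Emit:
{"op": "apply_moves", "data": {"linear": [[0,0,-0.015],[0,0,-0.015],[0,0,0],[0,0,0],[0,0,0]], "dr": [[0,0,0],[0,0,0],[0,0,0],[0,0,0],[0,0,0]], "fingers": [-1,-1,0.4,0.6,0.6]}}

```text
clock: 21.0
position: [0.6722, -0.0282, 0.1513]
eef_rot: [-0.56, 1.498, 0.556]
force: [-0.1, 0.6, 0.5]
grip_width: 0.0687
```

```bash
python3 - <<'E'
from st import *
s,M=st()
p,d=get_image('wrist'); save('w7',p)
W=calibration('wrist')
B=np.eye(4);B[:3,:3]=M;B[:3,3]=s['position'];P=B@np.array(W['hand_eye'])
g=p.astype(int).sum(2)
vs,us=np.mgrid[280:305,265:290]
q=px2w(W,d,[(u,v) for u,v in zip(us.ravel(),vs.ravel()) if g[v,u]>300],P)
print(len(q),np.median(q,0))
E
```

```text
t 21.0 p [ 0.6722 -0.0282  0.1513] yaw 40.84 xdir [ 0.0008 -0.0025 -1.    ] q [ 0.3807  0.8237 -0.7221  1.431   0.5771  1.1038  0.2693] F [-0.0619  0.6149  0.4614] T [-0.0239 -0.0179 -0.0163] w 0.0687
263 [ 0.6732 -0.0274  0.1719]
```

View pics/w7.png

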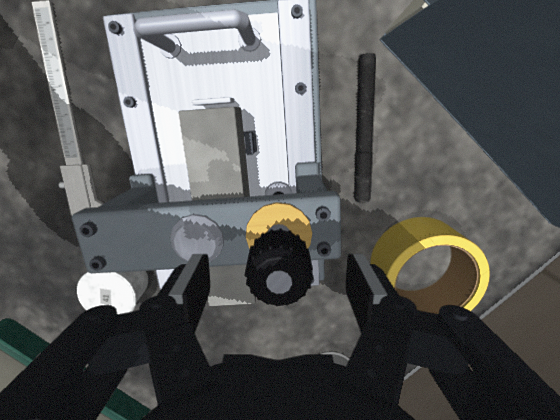

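```bash
python3 - <<'E'
from st import *
s,M=st()
W=calibration('wrist')
B=np.eye(4);B[:3,:3]=M;B[:3,3]=s['position'];P=B@np.array(W['hand_eye'])
p,d=get_image('wrist')
def med(us,vs): return np.median(px2w(W,d,[(u,v) for u in us for v in vs],P),0)
print('bridge',med(range(120,170,4),range(215,235,4)),'flange',med(range(255,300,4),range(208,222,3)),'cap',med(range(276,286,2),range(277,288,2)),'knobtop',med(range(265,275,2),range(292,298,2)), 'disc',med(range(185,210,3),range(225,245,3)))
p,d=get_image('scene'); save('s7',cv2.resize(p[150:300,160:360],None,fx=4,fy=4,interpolation=cv2.INTER_CUBIC))
S=calibration('scene')
E
```

```text
t 21.05 p [ 0.6722 -0.0277  0.1512] yaw 40.87 xdir [ 0.0007 -0.0018 -1.    ] q [ 0.3805  0.824  -0.7225  1.4312  0.5769  1.1035  0.2693] F [-0.2001  1.2091 -0.0983] T [0.0055 0.0104 0.0528] w 0.0685
bridge [ 0.6034 -0.0761  0.1139] flange [ 0.6623 -0.0156  0.1171] cap [ 0.6725 -0.0249  0.172 ] knobtop [ 0.6727 -0.0334  0.1717] disc [ 0.6328 -0.0561  0.1213]
```

View pics/s7.png

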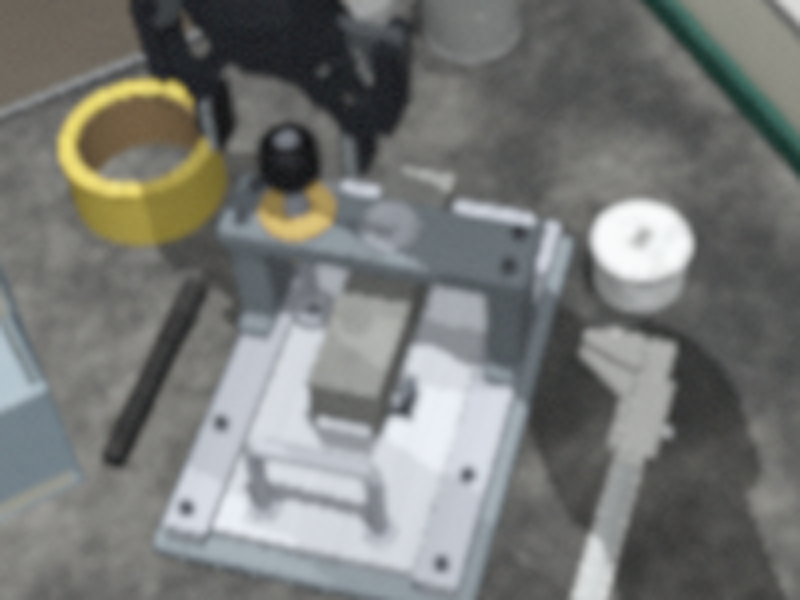

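Emit:
{"op": "apply_moves", "data": {"linear": [[0,0.025,-0.06],[0,0,-0.06],[0,0,0],[0,0,0],[0,0,0],[0,0,0]], "dr": [[0,0,0],[0,0,0],[0,0,0],[0,0,0],[0,0,0],[0,0,0]], "fingers": [0,-0.2,-1,-1,-1,-1]}}

```text
clock: 21.9
position: [0.6719, -0.0261, 0.1479]
eef_rot: [-0.559, 1.498, 0.559]
force: [-1.1, -0.5, -0.1]
grip_width: 0.0298
```

```bash
python3 st.py
```

```text
t 21.9 p [ 0.6719 -0.0261  0.1479] yaw 40.93 xdir [-0.0006 -0.0001 -1.    ] q [ 0.3788  0.8276 -0.722   1.4344  0.5781  1.0985  0.267 ] F [-1.0577 -0.5237 -0.0936] T [-0.0228  0.1653  0.0223] w 0.0298
```

Force is near zero with the knob held. I'll turn on gently, watching the torque.

Emit:
{"op": "apply_moves", "data": {"linear": [[0,0,0.015],[0,0,0.01],[0,0,0.005]], "dr": [[0,0,0.01],[0,0,0.015],[0,0,0.015]], "fingers": [-1,-1,-1]}}

```text
clock: 22.28
position: [0.6718, -0.0258, 0.1481]
eef_rot: [-0.592, 1.489, 0.593]
force: [-0.7, 1.0, -2.9]
grip_width: 0.0296
```

```bash
python3 st.py
```

```text
t 22.27 p [ 0.6718 -0.0258  0.1481] yaw 43.38 xdir [-0.0011  0.0004 -1.    ] q [ 0.3834  0.8305 -0.7327  1.434   0.5856  1.1029  0.3039] F [-0.7351  0.9881 -2.9075] T [-0.0524 -0.0161 -0.2172] w 0.0296
```

Emit:
{"op": "apply_moves", "data": {"linear": [[0,0,0.005],[0,0,0]], "dr": [[0,0,0.013],[0,0,0]], "fingers": [-1,-1]}}

```text
clock: 22.52
position: [0.6717, -0.0263, 0.1481]
eef_rot: [-0.602, 1.487, 0.603]
force: [-0.3, 0.0, -5.2]
grip_width: 0.0301
```

```bash
python3 - <<'E'
from st import *
st()
p,d=get_image('wrist'); save('w8',p)
st()
a=[cv2.resize(cv2.imread(f'pics/{n}.png')[228:262,240:318],None,fx=10,fy=8,interpolation=cv2.INTER_CUBIC) for n in ('w6','w8')]
b=np.vstack(a); cv2.imwrite('pics/cmp3.png',np.clip(b.astype(float)*1.6,0,255).astype('uint8'))
E
```

```text
t 22.52 p [ 0.6717 -0.0263  0.1481] yaw 44.13 xdir [-0.0012 -0.0002 -1.    ] q [ 0.3851  0.8313 -0.7357  1.434   0.5885  1.1044  0.3154] F [-0.2909  0.0469 -5.1889] T [ 0.094  -0.0148 -0.0788] w 0.0301
t 22.57 p [ 0.6717 -0.0263  0.1481] yaw 44.13 xdir [-0.0011 -0.0003 -1.    ] q [ 0.3851  0.8312 -0.7356  1.434   0.5885  1.1044  0.3152] F [-0.6688  0.5784 -5.8627] T [ 0.1085 -0.0908 -0.1302] w 0.03
```

View pics/cmp3.png

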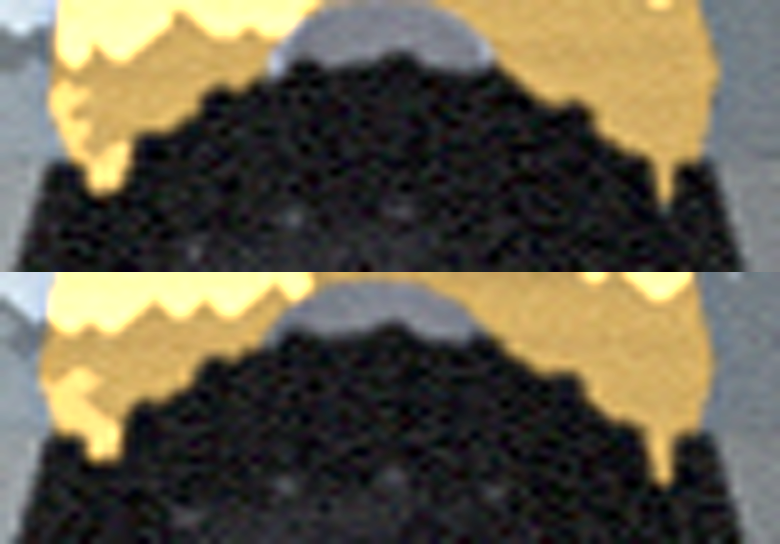

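Emit:
{"op": "apply_moves", "data": {"linear": [[0,0,0.004],[0,0,0.004],[0,0,0.004]], "dr": [[0,0,0.017],[0,0,0.017],[0,0,0.017]], "fingers": [-1,-1,-1]}}

```text
clock: 22.95
position: [0.6716, -0.026, 0.1483]
eef_rot: [-0.644, 1.474, 0.645]
force: [-0.5, 0.9, -8.3]
grip_width: 0.0297
```

```bash
python3 st.py
```

```text
t 22.95 p [ 0.6716 -0.026   0.1483] yaw 47.24 xdir [-0.0015  0.0002 -1.    ] q [ 0.3908  0.8349 -0.7492  1.4337  0.5982  1.1098  0.3619] F [-0.5259  0.927  -8.2932] T [ 0.1556 -0.0049 -0.2479] w 0.0297
```

Emit:
{"op": "apply_moves", "data": {"linear": [[0,0,0]], "dr": [[0,0,0]], "fingers": [-1]}}

```text
clock: 23.08
position: [0.6716, -0.026, 0.1484]
eef_rot: [-0.643, 1.475, 0.644]
force: [-0.4, 1.2, -9.3]
grip_width: 0.03
```

```bash
python3 - <<'E'
from st import *
s,M=st()
W=calibration('wrist')
p,d=get_image('wrist'); save('w9',p)
s,M=st()
B=np.eye(4);B[:3,:3]=M;B[:3,3]=s['position'];P=B@np.array(W['hand_eye'])
g=p.astype(int).sum(2)
vs,us=np.mgrid[278:305,265:290]
q=px2w(W,d,[(u,v) for u,v in zip(us.ravel(),vs.ravel()) if g[v,u]>300],P); print(len(q),np.median(q,0))
print(np.median(px2w(W,d,[(u,v) for u in range(120,170,4) for v in range(215,240,4)],P),0))
a=[cv2.resize(cv2.imread(f'pics/{n}.png')[228:262,240:318],None,fx=10,fy=8,interpolation=cv2.INTER_CUBIC) for n in ('w8','w9')]
b=np.vstack(a); cv2.imwrite('pics/cmp4.png',np.clip(b.astype(float)*1.6,0,255).astype('uint8'))
E
```

```text
t 23.07 p [ 0.6716 -0.026   0.1484] yaw 47.21 xdir [-0.0015  0.0001 -1.    ] q [ 0.3907  0.8348 -0.7491  1.4337  0.5983  1.1099  0.3613] F [-0.3796  1.1509 -9.3419] T [ 0.2153  0.03   -0.1377] w 0.03
t 23.12 p [ 0.6716 -0.026   0.1484] yaw 47.2 xdir [-0.0014  0.     -1.    ] q [ 0.3907  0.8348 -0.749   1.4336  0.5983  1.1098  0.3612] F [-0.4797  1.0906 -9.8173] T [ 0.2123 -0.0145 -0.1336] w 0.0296
440 [ 0.6719 -0.0257  0.1723]
[ 0.6104 -0.0824  0.1139]
```

View pics/cmp4.png

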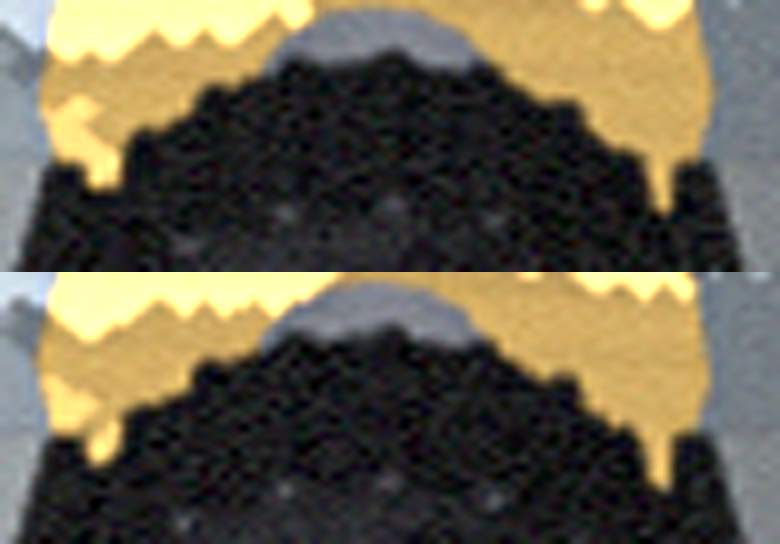

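Emit:
{"op": "apply_moves", "data": {"linear": [[0,0,0.003],[0,0,0.003]], "dr": [[0,0,0.008],[0,0,0.008]], "fingers": [-1,-1]}}

```text
clock: 23.38
position: [0.6715, -0.0259, 0.1486]
eef_rot: [-0.656, 1.47, 0.657]
force: [-0.5, 1.5, -10.2]
grip_width: 0.0296
```

```bash
python3 st.py
```

```text
t 23.38 p [ 0.6715 -0.0259  0.1486] yaw 48.17 xdir [-0.0015  0.0002 -1.    ] q [ 0.3924  0.8357 -0.7533  1.4334  0.6011  1.1118  0.3759] F [ -0.5216   1.5458 -10.1615] T [ 0.2436  0.1757 -0.2433] w 0.0296
```

Emit:
{"op": "apply_moves", "data": {"linear": [[0,0,0],[0,0,-0.02],[0,0,0],[0,0,0],[0,0,0]], "dr": [[0,0,0],[0,0,0],[0,0,0],[0,0,0],[0,0,0]], "fingers": [-1,-1,0.3,0.7,1]}}

```text
clock: 24.0
position: [0.6734, -0.0261, 0.1505]
eef_rot: [-0.657, 1.466, 0.654]
force: [0.2, -0.1, -0.5]
grip_width: 0.0824
```

```bash
python3 - <<'E'
from st import *
W=calibration('wrist')
s,M=st()
p,d=get_image('wrist'); save('w10',p)
B=np.eye(4);B[:3,:3]=M;B[:3,3]=s['position'];P=B@np.array(W['hand_eye'])
g=p.astype(int).sum(2)
vs,us=np.mgrid[278:305,265:292]
q=px2w(W,d,[(u,v) for u,v in zip(us.ravel(),vs.ravel()) if g[v,u]>300],P); print(len(q),np.median(q,0))
print(np.median(px2w(W,d,[(u,v) for u in range(120,170,4) for v in range(215,240,4)],P),0))
E
```

```text
t 24.0 p [ 0.6734 -0.0261  0.1505] yaw 48.11 xdir [ 0.0038 -0.0001 -1.    ] q [ 0.3926  0.834  -0.7539  1.4309  0.6023  1.1108  0.3754] F [ 0.2468 -0.0753 -0.523 ] T [0.03   0.036  0.0355] w 0.0824
212 [ 0.6747 -0.0281  0.1657]
[ 0.6132 -0.0844  0.114 ]
```

View pics/w10.png

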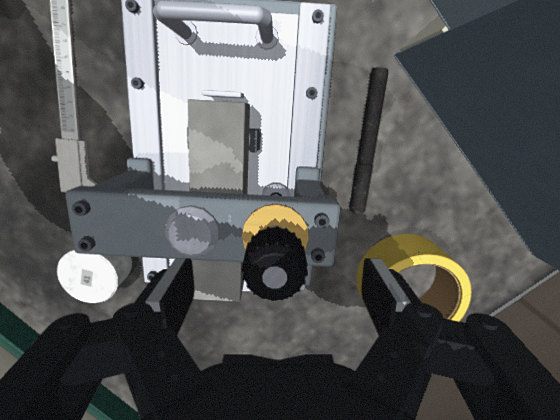

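```bash
python3 - <<'E'
from st import *
W=calibration('wrist')
for n in ('a','b'):
    s,M=st()
    p,d=get_image('wrist'); save('w11'+n,p)
    B=np.eye(4);B[:3,:3]=M;B[:3,3]=s['position'];P=B@np.array(W['hand_eye'])
    g=p.astype(int).sum(2)
    m=np.zeros(g.shape,bool); m[265:300,262:287]=True
    vs,us=np.where(m&(g>330))
    q=px2w(W,d,list(zip(us,vs)),P); print(len(q),us.mean(),vs.mean(),np.median(q,0),d[vs,us].min(),d[vs,us].max())
E
```

```text
t 24.05 p [ 0.673  -0.0261  0.1501] yaw 48.12 xdir [ 0.0028 -0.0001 -1.    ] q [ 0.3926  0.8344 -0.7537  1.4315  0.6021  1.1108  0.3754] F [-0.0767  0.0474 -0.0777] T [0.0063 0.0587 0.0013] w 0.0854
317 274.5362776025237 277.83280757097793 [ 0.6716 -0.0258  0.1658] 0.0 0.14702645
t 24.1 p [ 0.6727 -0.0261  0.1497] yaw 48.12 xdir [ 0.002  -0.0001 -1.    ] q [ 0.3925  0.8347 -0.7535  1.4319  0.602   1.1109  0.3754] F [ 0.7167  0.0287 -0.3835] T [ 0.0235  0.0251 -0.0638] w 0.0853
310 274.6741935483871 278.7096774193548 [ 0.6717 -0.026   0.1659] 0.0 0.14575946
```

View pics/w11b.png

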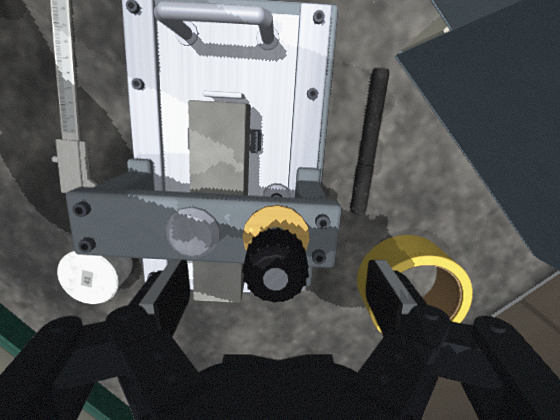

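Emit:
{"op": "apply_moves", "data": {"linear": [[0,-0.025,-0.2],[0,0,-0.2],[0,0,0],[0,0,0],[0,0,0],[0,0,0]], "dr": [[0,0,0],[0,0,0],[0,0,0],[0,0,0],[0,0,0],[0,0,0]], "fingers": [0.3,-0.2,-1,-1,-1,-1]}}

```text
clock: 24.9
position: [0.6718, -0.0266, 0.1405]
eef_rot: [-0.656, 1.47, 0.657]
force: [-1.1, 0.1, -1.7]
grip_width: 0.0299
```

```bash
python3 st.py
```

```text
t 24.9 p [ 0.6718 -0.0266  0.1405] yaw 48.14 xdir [-0.0008 -0.0001 -1.    ] q [ 0.3916  0.844  -0.7485  1.4411  0.6083  1.0969  0.3706] F [-1.118   0.1235 -1.6903] T [0.011  0.0318 0.0529] w 0.0299
```

Emit:
{"op": "apply_moves", "data": {"linear": [[0,0,0.05],[0,0,0.04],[0,0,0]], "dr": [[0,0,0],[0,0,0],[0,0,0]], "fingers": [-1,-1,-1]}}

```text
clock: 25.28
position: [0.6717, -0.0267, 0.1415]
eef_rot: [-0.656, 1.471, 0.657]
force: [1.2, 0.6, -8.3]
grip_width: 0.0298
```

```bash
python3 st.py
```

```text
t 25.27 p [ 0.6717 -0.0267  0.1415] yaw 48.14 xdir [-0.0013  0.     -1.    ] q [ 0.3919  0.843  -0.749   1.4399  0.607   1.0993  0.3718] F [ 1.1724  0.6336 -8.2514] T [ 0.1434 -0.3887  0.0667] w 0.0298
```

Emit:
{"op": "apply_moves", "data": {"linear": [[0,0,0.04],[0,0,0]], "dr": [[0,0,0],[0,0,0]], "fingers": [-1,-1]}}

```text
clock: 25.52
position: [0.6718, -0.0267, 0.1429]
eef_rot: [-0.656, 1.47, 0.656]
force: [1.3, -0.6, -8.9]
grip_width: 0.0297
```

Emit:
{"op": "apply_moves", "data": {"linear": [[0,0,0.025],[0,0,0]], "dr": [[0,0,0],[0,0,0]], "fingers": [-1,-1]}}

```text
clock: 25.78
position: [0.6717, -0.0267, 0.1434]
eef_rot: [-0.656, 1.47, 0.656]
force: [0.7, -0.6, -9.6]
grip_width: 0.0297
```

Emit:
{"op": "apply_moves", "data": {"linear": [[0,0,0.02],[0,0,0]], "dr": [[0,0,0],[0,0,0]], "fingers": [-1,-1]}}

```text
clock: 26.02
position: [0.6717, -0.0267, 0.1437]
eef_rot: [-0.656, 1.47, 0.657]
force: [0.5, 0.3, -11.8]
grip_width: 0.0302
```

```bash
python3 st.py
```

```text
t 26.02 p [ 0.6717 -0.0267  0.1437] yaw 48.13 xdir [-0.0011 -0.0002 -1.    ] q [ 0.3923  0.8407 -0.7502  1.438   0.6056  1.1029  0.3729] F [  0.5416   0.2556 -11.8479] T [ 0.1475 -0.3217  0.0224] w 0.0302
```

Emit:
{"op": "apply_moves", "data": {"linear": [[0,0,0.011],[0,0,0.011],[0,0,0.011],[0,0,0.011],[0,0,0.011],[0,0,0.011],[0,0,0.011],[0,0,0.011]], "dr": [[0,0,0.05],[0,0,0.05],[0,0,0.05],[0,0,0.05],[0,0,0.05],[0,0,0.05],[0,0,0.05],[0,0,0.05]], "fingers": [-1,-1,-1,-1,-1,-1,-1,-1]}}

```text
clock: 27.02
position: [0.6717, -0.0268, 0.1454]
eef_rot: [-0.977, 1.342, 0.978]
force: [1.2, 0.9, -12.2]
grip_width: 0.0298
```

```bash
python3 st.py
```

```text
t 27.02 p [ 0.6717 -0.0268  0.1454] yaw 72.19 xdir [-0.0014 -0.0003 -1.    ] q [ 0.4347  0.8707 -0.8509  1.4346  0.6825  1.1474  0.7375] F [  1.203    0.9114 -12.189 ] T [ 0.1884 -0.2394 -0.0452] w 0.0298
```

Emit:
{"op": "apply_moves", "data": {"linear": [[0,0,0.011],[0,0,0.011],[0,0,0.011],[0,0,0.011],[0,0,0.011],[0,0,0.011],[0,0,0.011],[0,0,0.011]], "dr": [[0,0,0.05],[0,0,0.05],[0,0,0.05],[0,0,0.05],[0,0,0.05],[0,0,0.05],[0,0,0.05],[0,0,0.05]], "fingers": [-1,-1,-1,-1,-1,-1,-1,-1]}}

```text
clock: 28.02
position: [0.6717, -0.0269, 0.1473]
eef_rot: [-1.288, 1.158, 1.289]
force: [0.2, 1.3, -10.8]
grip_width: 0.0298
```

```bash
python3 - <<'E'
from st import *
W=calibration('wrist')
s,M=st()
p,d=get_image('wrist'); save('w12',p)
B=np.eye(4);B[:3,:3]=M;B[:3,3]=s['position'];P=B@np.array(W['hand_eye'])
g=p.astype(int).sum(2)
m=np.zeros(g.shape,bool); m[280:305,268:287]=True
vs,us=np.where(m&(g>330)); q=px2w(W,d,list(zip(us,vs)),P); print(len(q),us.mean(),vs.mean(),np.median(q,0))
E
```

```text
t 28.02 p [ 0.6717 -0.0269  0.1473] yaw 96.17 xdir [-0.0014 -0.0006 -1.    ] q [ 0.4714  0.9032 -0.9469  1.4314  0.7551  1.195   1.1058] F [  0.1703   1.3173 -10.8402] T [ 0.2571 -0.0608 -0.0911] w 0.0298
356 277.2219101123595 290.4719101123595 [ 0.6718 -0.0263  0.1726]
```

Emit:
{"op": "apply_moves", "data": {"linear": [[0,0,0.012],[0,0,0.012],[0,0,0.012],[0,0,0.012],[0,0,0.012],[0,0,0.012]], "dr": [[0,0,0.05],[0,0,0.05],[0,0,0.05],[0,0,0.05],[0,0,0.05],[0,0,0.05]], "fingers": [-1,-1,-1,-1,-1,-1]}}

```text
clock: 28.82
position: [0.6717, -0.027, 0.1487]
eef_rot: [-1.512, 0.981, 1.513]
force: [-0.1, 0.3, -12.4]
grip_width: 0.0299
```

```bash
python3 st.py
```

```text
t 28.82 p [ 0.6717 -0.027   0.1487] yaw 114.13 xdir [-0.0014 -0.0007 -1.    ] q [ 0.4953  0.9288 -1.0156  1.4292  0.8064  1.2324  1.3848] F [ -0.145    0.2859 -12.4476] T [ 0.1777 -0.1891 -0.075 ] w 0.0299
```

Emit:
{"op": "apply_moves", "data": {"linear": [[0,0,0.005],[0,0,0.005],[0,0,0.005],[0,0,0.005]], "dr": [[0,0,0.025],[0,0,0.025],[0,0,0.025],[0,0,0.025]], "fingers": [-1,-1,-1,-1]}}

```text
clock: 29.32
position: [0.6718, -0.0269, 0.1492]
eef_rot: [-1.586, 0.913, 1.587]
force: [-0.4, 0.7, -13.1]
grip_width: 0.0297
```

```bash
python3 st.py
```

```text
t 29.32 p [ 0.6718 -0.0269  0.1492] yaw 120.2 xdir [-0.0009 -0.0008 -1.    ] q [ 0.5028  0.9377 -1.0386  1.4286  0.8237  1.245   1.4793] F [ -0.4416   0.7415 -13.0637] T [ 0.0978 -0.084  -0.0834] w 0.0297
```

Emit:
{"op": "apply_moves", "data": {"linear": [[0,0,0],[0,0,0],[0,0,0]], "dr": [[0,0,0.02],[0,0,0.02],[0,0,0.02]], "fingers": [-1,-1,-1]}}

```text
clock: 29.7
position: [0.6718, -0.0269, 0.1493]
eef_rot: [-1.629, 0.871, 1.63]
force: [-0.4, 0.4, -13.4]
grip_width: 0.0301
```

```bash
python3 st.py
```

```text
t 29.7 p [ 0.6718 -0.0269  0.1493] yaw 123.8 xdir [-0.0007 -0.0007 -1.    ] q [ 0.507   0.9432 -1.0518  1.4284  0.8337  1.2522  1.5354] F [ -0.4382   0.4027 -13.4026] T [ 0.0014  0.097  -0.099 ] w 0.0301
```

Emit:
{"op": "apply_moves", "data": {"linear": [[0,0,-0.006],[0,0,-0.006],[0,0,0]], "dr": [[0,0,0.018],[0,0,0.018],[0,0,0.018]], "fingers": [-1,-1,-1]}}

```text
clock: 30.08
position: [0.6719, -0.0269, 0.1492]
eef_rot: [-1.667, 0.832, 1.668]
force: [-0.9, -0.5, -13.4]
grip_width: 0.0296
```

```bash
python3 st.py
```

```text
t 30.07 p [ 0.6719 -0.0269  0.1492] yaw 127.03 xdir [-0.0006 -0.0006 -1.    ] q [ 0.5107  0.9483 -1.0634  1.4284  0.8427  1.2585  1.5859] F [ -0.8788  -0.4522 -13.3747] T [-0.1459  0.1032 -0.11  ] w 0.0296
```

Emit:
{"op": "apply_moves", "data": {"linear": [[0,0,-0.03],[0,0,-0.03],[0,0,-0.03],[0,0,0]], "dr": [[0,0,0],[0,0,0],[0,0,0],[0,0,0]], "fingers": [-1,-1,-1,-1]}}

```text
clock: 30.58
position: [0.672, -0.0267, 0.1478]
eef_rot: [-1.667, 0.832, 1.666]
force: [-2.0, -1.0, -9.3]
grip_width: 0.0296
```

```bash
python3 - <<'E'
from st import *
W=calibration('wrist')
s,M=st()
p,d=get_image('wrist'); save('w13',p)
B=np.eye(4);B[:3,:3]=M;B[:3,3]=s['position'];P=B@np.array(W['hand_eye'])
g=p.astype(int).sum(2)
m=np.zeros(g.shape,bool); m[280:305,268:287]=True
vs,us=np.where(m&(g>330)); q=px2w(W,d,list(zip(us,vs)),P); print(len(q),us.mean(),vs.mean(),np.median(q,0))
E
```

```text
t 30.57 p [ 0.672  -0.0267  0.1478] yaw 126.97 xdir [ 0.0001 -0.0005 -1.    ] q [ 0.5103  0.9496 -1.0624  1.4299  0.8443  1.2556  1.5835] F [-1.9943 -1.046  -9.3042] T [-0.3036  0.5595 -0.052 ] w 0.0296
376 277.125 289.9840425531915 [ 0.672  -0.0263  0.1733]
```

Emit:
{"op": "apply_moves", "data": {"linear": [[0,0,-0.03],[0,0,0]], "dr": [[0,0,0],[0,0,0]], "fingers": [-1,-1]}}

```text
clock: 30.88
position: [0.6721, -0.0267, 0.1472]
eef_rot: [-1.667, 0.832, 1.666]
force: [-3.8, -1.2, -7.9]
grip_width: 0.0301
```

```bash
python3 st.py
```

```text
t 30.88 p [ 0.6721 -0.0267  0.1472] yaw 126.96 xdir [ 0.0001 -0.0003 -1.    ] q [ 0.5102  0.9504 -1.0621  1.4304  0.8449  1.2546  1.583 ] F [-3.8425 -1.2367 -7.93  ] T [-0.4469  0.5471  0.0389] w 0.0301
```

Emit:
{"op": "apply_moves", "data": {"linear": [[0,0,-0.03],[0,0,0]], "dr": [[0,0,0],[0,0,0]], "fingers": [-1,-1]}}

```text
clock: 31.12
position: [0.6722, -0.0266, 0.1469]
eef_rot: [-1.667, 0.832, 1.666]
force: [-3.5, -2.0, -5.9]
grip_width: 0.0301
```

```bash
python3 - <<'E'
from st import *
W=calibration('wrist')
s,M=st()
p,d=get_image('wrist'); save('w14',p)
B=np.eye(4);B[:3,:3]=M;B[:3,3]=s['position'];P=B@np.array(W['hand_eye'])
g=p.astype(int).sum(2)
m=np.zeros(g.shape,bool); m[280:305,268:287]=True
vs,us=np.where(m&(g>330)); q=px2w(W,d,list(zip(us,vs)),P); print(len(q),us.mean(),vs.mean(),np.median(q,0))
E
```

```text
t 31.12 p [ 0.6722 -0.0266  0.1469] yaw 126.96 xdir [ 0.0004 -0.0003 -1.    ] q [ 0.5102  0.9507 -1.062   1.4308  0.8455  1.2539  1.5825] F [-3.5185 -1.9694 -5.9175] T [-0.5276  0.6764  0.0182] w 0.0301
374 277.08288770053474 289.82620320855614 [ 0.6721 -0.0263  0.1723]
```

Emit:
{"op": "apply_moves", "data": {"linear": [[0,0,0.04],[0,0,0.03],[0,0,0.01],[0,0,0.01],[0,0,0.005],[0,0,0]], "dr": [[0,0,0],[0,0,0],[0,0,0.022],[0,0,0.022],[0,0,0.022],[0,0,0]], "fingers": [-1,-1,-1,-1,-1,-1]}}

```text
clock: 31.92
position: [0.6718, -0.0268, 0.1476]
eef_rot: [-1.713, 0.782, 1.714]
force: [-1.8, -2.4, -11.4]
grip_width: 0.0298
```

```bash
python3 st.py
```

```text
t 31.93 p [ 0.6718 -0.0268  0.1476] yaw 130.96 xdir [-0.001  -0.0003 -1.    ] q [ 0.5147  0.9562 -1.0764  1.4297  0.8546  1.2642  1.6465] F [ -1.7623  -2.4284 -11.3702] T [-0.4741  0.4485 -0.0261] w 0.0298
```

Emit:
{"op": "apply_moves", "data": {"linear": [[0,0,-0.03],[0,0,-0.02],[0,0,0],[0,0,0],[0,0,0],[0,0,0]], "dr": [[0,0,0],[0,0,0],[0,0,0],[0,0,0],[0,0,0],[0,0,0]], "fingers": [-1,-1,-0.1,0.3,0.6,0.7]}}

```text
clock: 32.67
position: [0.6727, -0.026, 0.1481]
eef_rot: [-1.714, 0.78, 1.711]
force: [0.5, -0.8, 0.1]
grip_width: 0.0724
```

```bash
python3 - <<'E'
from st import *
W=calibration('wrist')
s,M=st()
p,d=get_image('wrist'); save('w15',p)
B=np.eye(4);B[:3,:3]=M;B[:3,3]=s['position'];P=B@np.array(W['hand_eye'])
g=p.astype(int).sum(2)
m=np.zeros(g.shape,bool); m[270:305,262:292]=True
vs,us=np.where(m&(g>330)); q=px2w(W,d,list(zip(us,vs)),P); print(len(q),us.mean(),vs.mean(),np.median(q,0))
E
```

```text
t 32.67 p [ 0.6727 -0.026   0.1481] yaw 130.94 xdir [ 0.002   0.0008 -1.    ] q [ 0.5143  0.9558 -1.0772  1.4293  0.8554  1.2622  1.6453] F [ 0.5332 -0.7898  0.1438] T [ 0.0339 -0.0137  0.0124] w 0.0724
447 277.241610738255 286.17002237136467 [ 0.6718 -0.0263  0.172 ]
```

View pics/w15.png

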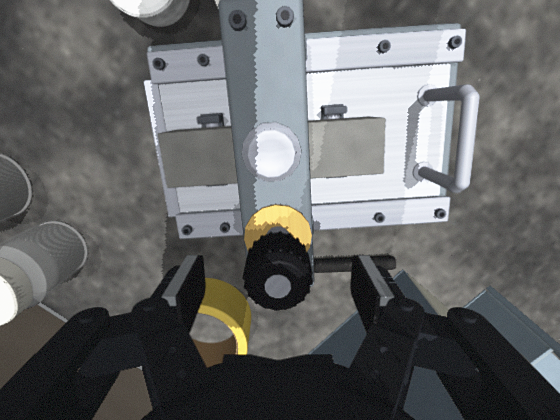

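```bash
python3 - <<'E'
from h import *
np.set_printoptions(precision=3,suppress=True)
T=calibration('top'); d=np.load('pics/top0.npy')
print(px2w(T,d,[(165,212),(165,200),(165,188),(160,182),(160,170),(100,212),(178,180),(183,175)]))
from st import st; st()
p,d=get_image('scene'); save('s15',cv2.resize(p[130:310,100:340],None,fx=3.3,fy=3.3,interpolation=cv2.INTER_CUBIC))
E
```

```text
[[0.606 0.136 0.128]
 [0.63  0.137 0.129]
 [0.649 0.132 0.151]
 [0.652 0.132 0.186]
 [0.673 0.131 0.192]
 [0.602 0.256 0.154]
 [0.69  0.132 0.055]
 [0.712 0.131 0.015]]
t 32.73 p [ 0.6725 -0.0262  0.1478] yaw 130.93 xdir [ 0.0014  0.0005 -1.    ] q [ 0.5144  0.956  -1.0768  1.4296  0.8554  1.2623  1.6453] F [-0.4861 -0.0194  0.1591] T [-0.0055  0.0131 -0.0121] w 0.0722
```

Emit:
{"op": "apply_moves", "data": {"linear": [[0,0,0.6],[0,0,1],[0,0,1]], "dr": [[0,0,0],[0,0,0],[0,0,0]], "fingers": [1,1,1]}}

```text
clock: 33.15
position: [0.6724, -0.0262, 0.2015]
eef_rot: [-1.714, 0.78, 1.711]
force: [0.6, 0.9, -0.6]
grip_width: 0.0853
```

View pics/s15.png

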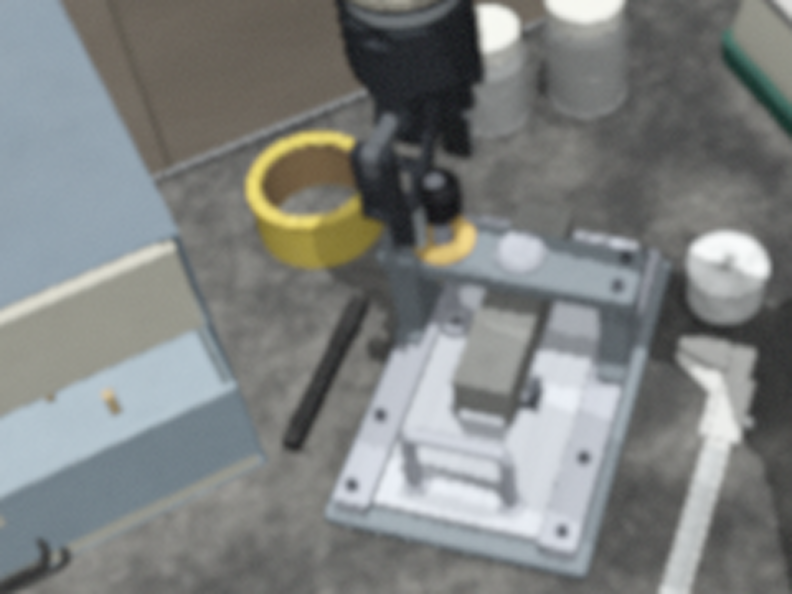

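Emit:
{"op": "apply_moves", "data": {"linear": [[-0.89,0.42,0],[-0.89,0.42,0],[-0.89,0.42,0],[-0.89,0.42,0],[-0.89,0.42,0],[-0.89,0.42,0],[-0.9,0.42,-0.5],[0,0,-0.5],[0,0,-0.5],[0,0,0]], "dr": [[0,0,0.01],[0,0,0.01],[0,0,0.01],[0,0,0.01],[0,0,0.01],[0,0,0.01],[0,0,0.007],[0,0,0],[0,0,0],[0,0,0]], "fingers": [1,1,0.5,-0.06,-0.06,-0.06,-0.06,-0.06,-0.06,-0.06]}}

```text
clock: 34.4
position: [0.5477, 0.0315, 0.1684]
eef_rot: [-1.758, 0.732, 1.76]
force: [0.4, -0.8, 0.6]
grip_width: 0.0403
```

```bash
python3 - <<'E'
from st import *
s,M=st()
p,d=get_image('wrist'); save('w16',p); np.save('pics/w16.npy',d); np.save('pics/w16pose.npy',np.r_[s['position'],s['eef_rot']])
E
```

```text
t 34.4 p [0.5477 0.0315 0.1684] yaw 134.87 xdir [-0.0012 -0.0004 -1.    ] q [ 0.5585  0.7989 -1.1552  1.7788  0.8104  1.1306  1.4834] F [ 0.3563 -0.7561  0.593 ] T [ 0.0395 -0.0536  0.032 ] w 0.0403
```

View pics/w16.png

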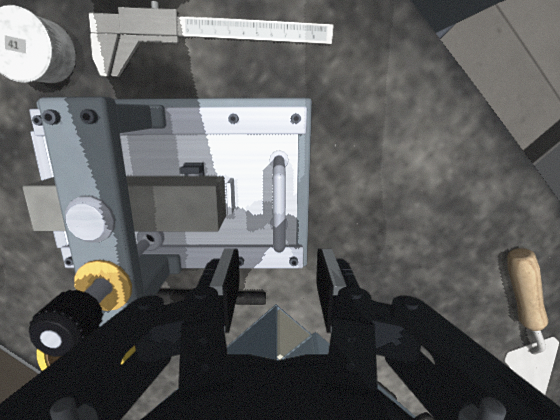

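The wrist view shows the bar upright at about (279,160–250), centred between the fingers. The knob is still up, at about (55,325). I'll measure the bar.

```bash
python3 - <<'E'
from h import *
np.set_printoptions(precision=4,suppress=True)
print(get_state()['clock'])
W=calibration('wrist');q=np.load('pics/w16pose.npy');d=np.load('pics/w16.npy')
M=R.from_rotvec(q[3:]).as_matrix()
B=np.eye(4);B[:3,:3]=M;B[:3,3]=q[:3];P=B@np.array(W['hand_eye'])
a=rayz(W,(279,161),.087,P);b=rayz(W,(278,249),.087,P);c=(a+b)/2
print(a,b,c,np.linalg.norm(a-b),px2w(W,d,[(279,190),(279,220),(200,200)],P))
e=c-q[:3]; print('err world',e,'jaw',M[:,2]@e,'width',M[:,1]@e)
cap=(51,340); print(px2w(W,d,[cap],P))
E
```

```text
34.45
[0.5187 0.0047 0.087 ] [0.5696 0.0544 0.087 ] [0.5441 0.0295 0.087 ] 0.07106327497095108 [[ 0.5342  0.0202  0.0877]
 [ 0.5511  0.0371  0.0881]
 [ 0.5879 -0.0167  0.0736]]
err world [-0.0035 -0.0019 -0.0814] jaw 0.0010882242973381017 width 0.003745805411146
[[ 0.6722 -0.0255  0.172 ]]
```

Emit:
{"op": "apply_moves", "data": {"linear": [[-0.08,-0.05,-0.9],[-0.08,-0.05,-0.9],[0,0,-0.9],[0,0,-0.9],[0,0,-0.8],[0,0,-0.5],[0,0,-0.22],[0,0,0],[0,0,0],[0,0,0],[0,0,0]], "dr": [[0,0,0],[0,0,0],[0,0,0],[0,0,0],[0,0,0],[0,0,0],[0,0,0],[0,0,0],[0,0,0],[0,0,0],[0,0,0]], "fingers": [-0.06,-0.06,-0.06,-0.06,-0.06,-0.06,-0.06,-0.4,-1,-1,-1], "newtons": 30}}

```text
clock: 35.83
position: [0.5446, 0.0303, 0.0674]
eef_rot: [-1.76, 0.729, 1.758]
force: [0.4, -0.2, 1.4]
grip_width: 0.0087
```

```bash
python3 st.py
```

```text
t 35.83 p [0.5446 0.0303 0.0674] yaw 134.94 xdir [ 0.0014 -0.     -1.    ] q [ 0.502   0.9142 -1.0362  1.8772  0.9783  0.9649  1.3556] F [ 0.3569 -0.2322  1.378 ] T [-0.0849 -0.0801  0.0366] w 0.0087
```

Emit:
{"op": "apply_moves", "data": {"linear": [[-0.03,0.03,0],[-0.06,0.06,0],[-0.06,0.06,0],[-0.06,0.06,0]], "dr": [[0,0,0],[0,0,0],[0,0,0],[0,0,0]], "fingers": [-1,-1,-1,-1]}}

```text
clock: 36.33
position: [0.5403, 0.0347, 0.0674]
eef_rot: [-1.76, 0.729, 1.758]
force: [1.3, -1.3, 5.9]
grip_width: 0.0086
```

```bash
python3 st.py
```

```text
t 36.33 p [0.5403 0.0347 0.0674] yaw 134.95 xdir [ 0.0013 -0.0001 -1.    ] q [ 0.4957  0.9101 -1.0362  1.8886  0.9798  0.959   1.3409] F [ 1.3113 -1.3113  5.8856] T [-0.3277 -0.3133  0.0112] w 0.0086
```

Emit:
{"op": "apply_moves", "data": {"linear": [[-0.1,0.1,0.02],[-0.14,0.14,0],[-0.14,0.14,0],[-0.14,0.14,0],[-0.14,0.14,0],[-0.14,0.14,0],[-0.14,0.14,0],[-0.14,0.14,0],[-0.14,0.14,0],[-0.14,0.14,0],[-0.14,0.14,0],[-0.14,0.14,0]], "dr": [[0,0,0],[0,0,0],[0,0,0],[0,0,0],[0,0,0],[0,0,0],[0,0,0],[0,0,0],[0,0,0],[0,0,0],[0,0,0],[0,0,0]], "fingers": [-1,-1,-1,-1,-1,-1,-1,-1,-1,-1,-1,-1]}}

```text
clock: 37.83
position: [0.5072, 0.0677, 0.0674]
eef_rot: [-1.76, 0.729, 1.759]
force: [3.7, 0.6, 5.4]
grip_width: 0.0085
```

```bash
python3 st.py
```

```text
t 37.83 p [0.5072 0.0677 0.0674] yaw 134.96 xdir [ 0.0007  0.0005 -1.    ] q [ 0.4422  0.8791 -1.0353  1.9702  0.9903  0.9138  1.227 ] F [3.6521 0.6459 5.3672] T [ 0.222  -0.7587  0.0222] w 0.0085
```

Emit:
{"op": "apply_moves", "data": {"linear": [[-0.12,0.16,0.01],[-0.14,0.14,0.01],[-0.14,0.14,0],[-0.14,0.14,0],[-0.14,0.14,0],[-0.14,0.14,0],[-0.13,0.14,0],[-0.14,0.14,0],[-0.14,0.14,0],[-0.14,0.14,0],[-0.14,0.14,0],[-0.1,0.1,0]], "dr": [[0,0,0],[0,0,0],[0,0,0],[0,0,0],[0,0,0],[0,0,0],[0,0,0],[0,0,0],[0,0,0],[0,0,0],[0,0,0],[0,0,0]], "fingers": [-1,-1,-1,-1,-1,-1,-1,-1,-1,-1,-1,-1]}}

```text
clock: 39.33
position: [0.4744, 0.1005, 0.0675]
eef_rot: [-1.759, 0.73, 1.76]
force: [3.4, 1.0, -2.3]
grip_width: 0.0089
```

```bash
python3 st.py
```

```text
t 39.33 p [0.4744 0.1005 0.0675] yaw 134.96 xdir [-0.0005 -0.0003 -1.    ] q [ 0.3764  0.8507 -1.033   2.0413  1.0009  0.8739  1.1096] F [ 3.4304  1.017  -2.2874] T [ 0.1398 -0.7618 -0.002 ] w 0.0089
```

Emit:
{"op": "apply_moves", "data": {"linear": [[-0.06,0.06,0],[-0.06,0.06,0],[-0.04,0.04,0],[-0.02,0.02,0]], "dr": [[0,0,0],[0,0,0],[0,0,0],[0,0,0]], "fingers": [-1,-1,-1,-1]}}

```text
clock: 39.83
position: [0.471, 0.1039, 0.0675]
eef_rot: [-1.759, 0.73, 1.76]
force: [3.3, 0.5, -3.1]
grip_width: 0.009
```

Emit:
{"op": "apply_moves", "data": {"linear": [[-0.02,0.02,0],[-0.02,0.02,0]], "dr": [[0,0,0],[0,0,0]], "fingers": [-1,-1]}}

```text
clock: 40.08
position: [0.4706, 0.1044, 0.0675]
eef_rot: [-1.76, 0.731, 1.759]
force: [4.5, 0.4, -3.7]
grip_width: 0.0089
```

Emit:
{"op": "apply_moves", "data": {"linear": [[-0.02,0.02,0],[-0.02,0.02,0]], "dr": [[0,0,0],[0,0,0]], "fingers": [-1,-1]}}

```text
clock: 40.33
position: [0.4706, 0.1044, 0.0675]
eef_rot: [-1.761, 0.732, 1.757]
force: [5.4, -2.1, -4.2]
grip_width: 0.0088
```

Emit:
{"op": "apply_moves", "data": {"linear": [[-0.02,0.02,0],[0,0,0]], "dr": [[0,0,0],[0,0,0]], "fingers": [-1,-1]}}

```text
clock: 40.58
position: [0.4706, 0.1044, 0.0675]
eef_rot: [-1.762, 0.733, 1.756]
force: [6.3, -1.3, -4.7]
grip_width: 0.0087
```

Emit:
{"op": "apply_moves", "data": {"linear": [[0.03,-0.03,0.01],[0,0,0],[0,0,0],[0,0,0],[0,0,0.3],[0,0,0.8],[0,0,1],[0,0,1],[0,0,1],[0,0,1],[0,0,1]], "dr": [[0,0,0],[0,0,0],[0,0,0],[0,0,0],[0,0,0],[0,0,0],[0,0,0],[0,0,0],[0,0,0],[0,0,0],[0,0,0]], "fingers": [-1,-0.6,-0.1,-0.06,-0.06,-0.06,-0.06,-0.06,-0.06,-0.06,-0.06]}}

```text
clock: 41.95
position: [0.4697, 0.1057, 0.1916]
eef_rot: [-1.76, 0.729, 1.759]
force: [-0.3, 0.6, 0.1]
grip_width: 0.0401
```

```bash
python3 - <<'E'
from st import *
s,M=st()
W=calibration('wrist')
B=np.eye(4);B[:3,:3]=M;B[:3,3]=s['position'];P=B@np.array(W['hand_eye'])
p,d=get_image('wrist'); save('w17',p); np.save('pics/w17.npy',d); np.save('pics/P17.npy',P)
p,d=get_image('scene'); save('s17',cv2.resize(p[130:310,140:380],None,fx=3.3,fy=3.3,interpolation=cv2.INTER_CUBIC)); np.save('pics/s17.npy',d); save('s17full',p)
E
```

```text
t 41.95 p [0.4697 0.1057 0.1916] yaw 134.98 xdir [ 0.0007  0.0001 -1.    ] q [ 0.4843  0.6904 -1.2212  1.9294  0.7483  1.0756  1.296 ] F [-0.3194  0.619   0.0855] T [-0.0271  0.0244 -0.0272] w 0.0401
```

View pics/w17.png

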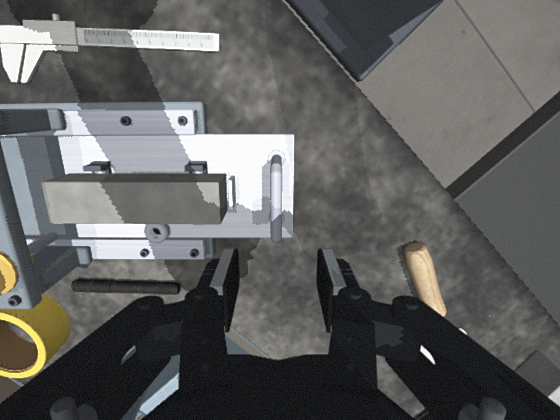

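View pics/s17.png

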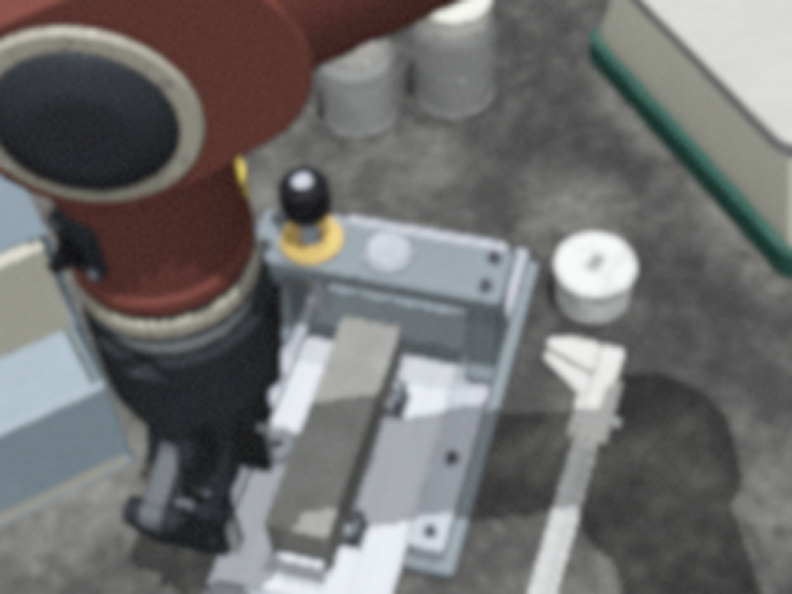

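```bash
python3 - <<'E'
from h import *
np.set_printoptions(precision=4,suppress=True)
W=calibration('wrist');d=np.load('pics/w17.npy');P=np.load('pics/P17.npy')
a=rayz(W,(277,158),.087,P);b=rayz(W,(277,237),.087,P);c=(a+b)/2
print('bar',c,'from first',c-[.5441,.0295,.087],np.linalg.norm((c-[.5441,.0295,.087])[:2]))
print('prism',px2w(W,d,[(100,195),(200,195)],P),'prism front end to bar',px2w(W,d,[(226,195)],P))
S=calibration('scene');ds=np.load('pics/s17.npy')
u,v=140+302/3.3,130+182/3.3
print('cap',px2w(S,ds,[(u,v)]),px2w(S,np.load('pics/scene0.npy'),[(233,191.5)]))
E
```

```text
bar [0.4676 0.1033 0.087 ] from first [-0.0765  0.0738  0.    ] 0.10631047232479796
prism [[ 0.5802 -0.0089  0.0724]
 [ 0.5164  0.0551  0.0724]] prism front end to bar [[0.5113 0.0741 0.0374]]
cap [[ 0.6681 -0.0266  0.1735]] [[ 0.6702 -0.0284  0.1511]]
```

The bar has moved 106 mm by image (105 nominal), the prism top reads 72.4 mm and the knob is 22.4 mm up. The gripper is clear, so I'm handing in.

```bash
python3 -c "
from rig import *
print(job_done())"
```

```text
the job is handed in; nothing more can be done
None
```

The captive screw is wound up and stays up on its own. The cradle is drawn out to its stop with the prism still lying in it, handed in at about 42 s.

**What I did**
- I lifted the knob until the thread bore, at about 11 mm. I then turned it counter-clockwise under roughly 3–4 N over the spring up to its stop, released it, and drew the cradle out by its bar.

**Last checks**
- **Knob:** it sits about 22 mm up, both right after release and again at the end. That is about 1 mm under the 23 mm stop, which fits it settling back into the thread play once let go.
- **Cradle:** it stopped at 104.7 mm by the tool position, where more pull (about 6 N) did not move it. The image gave about 106 mm.
- **Prism:** its top reads 72.4 mm (73 nominal) and it lies straight on its rollers.
- **Bystanders:** I never touched the caliper, tin or marker, and they look unmoved.

**What went wrong**
- **Turned past the stop:** after the first release the knob stayed up at about 22 mm. I gripped it again to check for the stop and turned a few degrees too far, with readings up to 0.25 N m.
- **The slip:** when I let go it dropped about 6 mm. That is close to one thread start, so the thread probably skipped against the stop.
- **Recovery:** I wound it back up and stopped early within the thread play. It has held since, but that over-turn was not as gentle as asked, and I can't rule out that it counts as forcing the stop.

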